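# Put the washed lunch box back together

### The arm

A 6-joint arm with a two-finger parallel gripper is mounted at the origin on a cart in front of the work surface, level with it; the furniture and walls round the work are solid. World frame = base frame: x ahead of the robot, y to its left, z up, the work surface at z = 0. Lengths are in m, angles in rad, forces in N, time in s.
With the tool pointing down it reaches from about 0.275 to 0.75 m from the base axis. Payload 10.2 kg.
Tool frame: the origin (TCP) lies on the centre line of the jaws, within the pads' length; the fingertips stand robot.finger_overhang ahead of it and the grasp point (between the pads) lies 3 mm ahead of it (robot.finger_overhang is the distance from the TCP to the fingertips, in m); z points along the fingers, y is the direction in which the jaws open and shut (so a half turn about z gives the same grasp; the last joint's range is limited). The gripper opens to 85 mm and grips with 20 to 120 N. Pads are 22 mm wide; open, the fingers measure 114 mm over their backs; the gripper's body (76 mm by 85 mm) begins 54 mm behind the grasp point. The pads swing forward as they close: fully open they stand 13 mm farther back than shut.
Start: joints at [1.003, 0.313, 1.498, -0, 1.331, -0.223], TCP at [0.177, 0.494, 0.224] pointing down, gripper open.
Joint ranges: [-2.94, 2.94], [-0.97, 2.17], [0.19, 2.56], [-1.23, 4.37], [0.02, 3.11], [-2.88, 2.88]. Speed limits (rad/s): [2.39, 2.39, 3.01, 3.14, 3.14, 3.14].

### API

Orientations are given as [roll, pitch, yaw] about the fixed x, y, z axes, in that order (R = Rz(yaw) Ry(pitch) Rx(roll)).
In Python, from workcell import robot gives the robot as it stands.
- The arm moves only by the tool apply_moves, never from a script. Its argument "moves" is a list of rows, each a list of 3 entries, a list of its own where there are three numbers: the finger opening in m, from 0 to 0.0854, then the shift along the tool's x, y, z in m, then the turn about the tool's z in degrees. In form: [[jaw, [tx, ty, tz], roll], ...]. A call has 1 to 20 rows; each row shifts and turns the commanded pose from where the row before left it, along the tool's axes as they then stand; what a row does not reach is not made up. A row lasts 1/12 s, in which the tool goes at most 41.7 mm and 7.16 degrees, less where a joint would pass 70% of its speed; a pose out of reach is approached as far as the arm can. A call is refused whole if a number of a shift passes 0.0417 or a number of a turn 7.16, either way. A call with a gripper value outside its range is refused whole. The fingers move at their own pace and stop on an object; "grip_force" is the grip in N (left out, the last holds). Time passes only in rows, so rows that do not move let the fingers close. It gives the time, the measured TCP pose, the force and the opening at its end, in the units of the state.
- robot.sense(): the state, without advancing time (a new reading comes with each control period).
- robot.read_camera(name): name is "scene" or "top" or "wrist"; returns a dict with "color" (420x560x3 uint8, red, green, blue), "vfov" (degrees; the focal length in pixels is half the picture's height over the tangent of half this angle, whatever the lens; pixels are square), "cx", "cy" (the principal point, pixels), "rvec" (rotation vector, rad) and "tvec" (3), from world to camera coordinates, as OpenCV has them. Camera axes: x right, y down, z forward; pixel columns grow to the right and rows downward; lengths in m; the calibration is good to about 2 mm. A picture is of the moment at which its call begins. There is no depth.
- robot.sign_off(): hands the job in, once; it reports no verdict.
The state is a dict: "t": time; "joints": joint angles; "joint_vel": joint speeds; "effort": joint torques, N m; "tcp_pos": TCP position; "tool_rot": TCP orientation; "ft_force": force on the tool from outside, world axes, zero at the start; "torque": the same for the moment, N m; "finger_gap": finger opening in m.
Only numpy, scipy, OpenCV 4.12 (cv2) and the standard library are available. Lean on these libraries where they do the work, as an engineer would, in place of code of your own. Each camera call takes 0.05 s, during which the arm holds its last target.

### The job

Put the washed lunch box back together on the dark navy lower box, which stays about where it stands: first seat the coral inner lid in it, then stand the green upper box in the tray of the inner lid, then the wooden outer lid on the upper box, and last lay the black cutlery case in the groove of the wooden lid. Every piece must be right way up, squarely lined up and fully down in the one below it. Leave the mug, the salt shaker and the spice jar where they stand.

Things in the scene. Friction and masses are not known exactly. Their poses are not given: they have to be found in the camera images.
- lower_box_c (a point): Lower box: dark navy open plastic box with rounded corners, empty, flat-bottomed, the deeper of the two and the base of the stack. 62 wide x 176 long x 54 mm high, walls 4, mouth 54 x 168. 0.2-0.35 kg, loose. Point: its centre, 27 above its underside. x across, y along its length, z up; same if turned half round.
- inner_lid_c (a point): Inner lid: coral-red shallow tray 66 x 180 x 15 mm, right way up. Lower 6: tapered plug (50x164, at the bottom 42x156) for a box's mouth. Above: flange 9 thick, 66 wide, gripped here, rests on the rim. Top sunk 6 deep, 50x164, for the upper box's foot. Seated: underside 48 above the lower box's. Point: centre, 7.5 above underside. x across, y along its length, z up; same if turned half round.
- upper_box_c (a point): Upper box: sage-green open box, empty, 62 x 176 x 47 mm, walls 4, mouth 54x168. Lowest 5: tapered foot (46x160, at the bottom 38x152) that fits the sunken top of the inner lid; its shoulders rest on the flange. Seated: underside 10 above the inner lid's. 0.16-0.26 kg. Point: centre, 23.5 above underside. x across, y along its length, z up; same if turned half round.
- outer_lid_c (a point): Outer lid: pale wood, 66 x 180 x 16 mm, right way up. Lower 6: tapered plug (50x164, at the bottom 42x156) for a box's mouth. Above: slab 10 thick, 66 wide, gripped here. In its top a groove 24 x 162, 6 deep, for the cutlery case. Seated: underside 41 above the upper box's. Point: centre, 8 above underside. x across, y along its length, z up; same if turned half round.
- cutlery_case_c (a point): Cutlery case: slim charcoal-black closed case, rounded ends, 18 wide x 154 long x 18 mm high, gripped across its width. In the outer lid's groove its underside is 10 above the lid's underside and it stands 12 proud of the lid. Point: centre, 9 above underside. x across, y along its length, z up; same if turned half round.
- mug: Bystander: a white mug with blue dots and a handle, 92 x 127 x 93 high, loose. Origin at the middle of its underside.
- salt_shaker: Bystander: a small glass salt shaker with a grey domed top, 44 across, 90 high, loose. Origin at the middle of its underside.
- spice_jar: Bystander: a small spice jar with a green cap and an orange-brown label, 46 across, 106 high, loose. Origin at the middle of its underside.

How it is judged:
By the outcome, as a careful person would: the job done as asked, in the order asked, and still so for the second after the job is handed in, with the robot touching nothing.
It also fails if it takes over 128 s, if anything falls off the work surface, if the arm or the gripper's body presses on something with over 40 N, if the wrist force passes 120 N, or if a joint passes its speed limit or range.

## Working session

There is one attempt and no reset: what is moved stays moved. The work goes in short steps, Python scripts to look and compute and a tool call to move; the robot and the scene stay as the last step left them, time stands still between calls to the robot, and variables do not carry over. Pictures are saved under pics/ and viewed, and the job is handed in when it is done.

Besides the shell and the picture viewer there is one more tool, called after "Request:" by a JSON object that holds its "method" and its "body", one argument or row to a line. apply_moves: Moves the arm, as the interface text tells. Its arguments: {"type":"object","properties":{"moves":{"type":"array","items":{"type":"array"}},"grip_force":{"type":"number"}},"required":["moves"]}

```bash
ls; mkdir -p pics; python3 - <<'E'
from workcell import robot
import cv2
s=robot.sense()
for k in s: print(k,s[k])
print(robot.finger_overhang)
for n in ["scene","top","wrist"]:
    d=robot.read_camera(n)
    cv2.imwrite(f"pics/{n}0.png",d["color"][:,:,::-1])
    print(n,d["vfov"],d["cx"],d["cy"],d["rvec"],d["tvec"])
E
```

```text
pics
t 0.0
joints [ 1.00261820e+00  3.13478195e-01  1.49841603e+00  6.97395182e-07
  1.33098008e+00 -2.23385833e-01]
joint_vel [-0.00087483 -0.00073388 -0.00117711 -0.00057491  0.00280251 -0.00039596]
effort [ 1.96475215e-03 -4.12268078e+01 -2.59742403e+01 -4.25111193e-05
  4.04467777e-03  2.97895315e-05]
tcp_pos [0.17731595 0.49388228 0.22382857]
tool_rot [-3.14034300e+00 -2.84587618e-04  2.79680001e+00]
ft_force [-0.71494919  0.10484918 -0.08752891]
torque [-0.00916013  0.05901592  0.01549821]
finger_gap 0.08543371641428252
0.022
scene 47.30322531714958 279.65747231198196 211.7341114162368 [ 0.69963924 -2.34954027  1.40772592] [0.47959178 0.15052741 1.08579793]
top 52.36968911071818 276.7979111070061 212.1156130644635 [ 2.0917569  -2.1546598   0.11936182] [0.13468475 0.50897467 0.82902267]
wrist 63.31942061375034 280.82883652555 209.43730114656435 [-2.35504649 -1.65767485 -0.25488996] [-0.52676421 -0.03871959  0.38037606]
```

View pics/scene0.png

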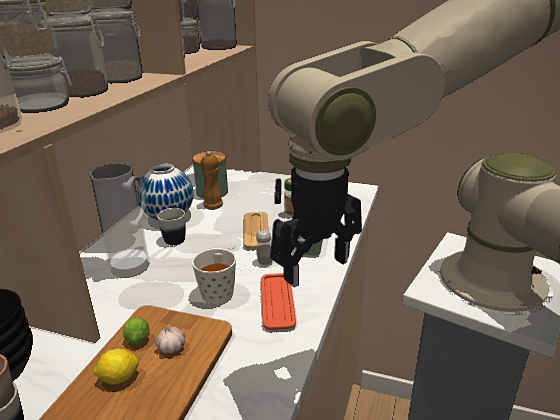

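View pics/top0.png

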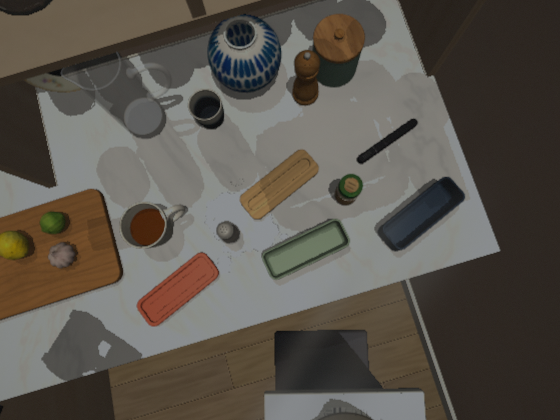

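View pics/wrist0.png

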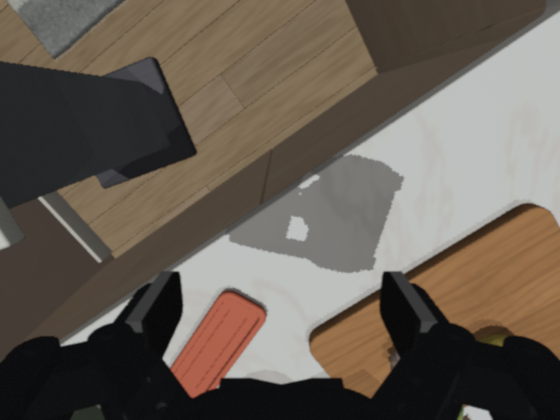

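```bash
cat > h.py <<'E'
import cv2,numpy as np
def cam(d):
    f=d["color"].shape[0]/2/np.tan(np.radians(d["vfov"])/2)
    K=np.array([[f,0,d["cx"]],[0,f,d["cy"]],[0,0,1]])
    R=cv2.Rodrigues(np.array(d["rvec"],float))[0]; return K,R,np.array(d["tvec"],float)
def plane(d,uv,z):
    K,R,t=cam(d); uv=np.atleast_2d(uv).astype(float)
    r=(np.linalg.inv(K)@np.c_[uv,np.ones(len(uv))].T).T@R
    C=-R.T@t
    return C+r*((z-C[2])/r[:,2])[:,None]
def proj(d,P):
    K,R,t=cam(d); q=(np.atleast_2d(P)@R.T+t)@K.T; return q[:,:2]/q[:,2:]
E
python3 - <<'E'
from workcell import robot
from h import *
d=robot.read_camera("top")
K,R,t=cam(d); print("C",-R.T@t, "base",proj(d,[0,0,0]),"tcp",proj(d,[.177,.494,.224]))
im=cv2.imread("pics/top0.png"); hsv=cv2.cvtColor(im,cv2.COLOR_BGR2HSV)
for n,(u,v) in dict(lower=(390,225),lowerin=(420,215),coral=(178,290),green=(305,250),greenwall=(300,270),wood=(280,185),case=(388,141),table=(220,180),tsh=(370,220)).items(): print(n,hsv[v,u])
big=cv2.resize(im[120:340,120:480],None,fx=2.2,fy=2.2,interpolation=cv2.INTER_CUBIC)
big=cv2.convertScaleAbs(big,alpha=1.6); cv2.imwrite("pics/top_crop.png",big)
E
```

```text
C [0.38006832 0.08661104 0.90139912] base [[346.17920959 474.3080501 ]] tcp [[ 33.12697268 418.82132305]]
lower [105  42  61]
lowerin [108  72  60]
coral [  7 155 140]
green [ 48  46 122]
greenwall [ 23  16 130]
wood [ 17 123 116]
case [15 19 27]
table [ 21  15 123]
tsh [ 54   9 142]
```

View pics/top_crop.png

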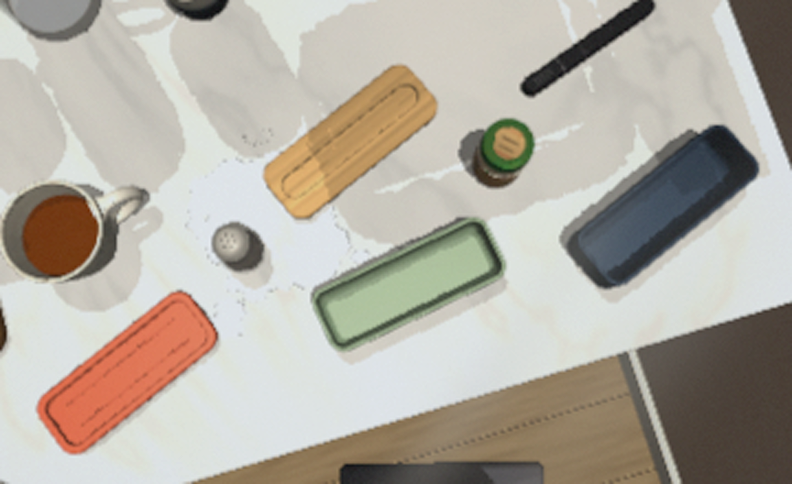

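```bash
cat > meas.py <<'E'
from h import *
def mask(im,n):
    hsv=cv2.cvtColor(im,cv2.COLOR_BGR2HSV); H,S,V=[hsv[:,:,i].astype(int) for i in range(3)]
    if n=="coral": return (H<12)&(S>110)&(V>70)
    if n=="green": return (H>35)&(H<75)&(S>25)&(V>30)
    if n=="wood": return (H>10)&(H<25)&(S>75)&(V>60)
    if n=="case": return (V<50)
    if n=="lower": return (((H>95)&(H<125)&(S>30))|(V<40))&(V<100)
def rect(d,n,z,box,dbg=None):
    im=np.ascontiguousarray(d["color"][:,:,::-1]); m=mask(im,n).astype(np.uint8)
    b=np.zeros_like(m); x0,y0,x1,y1=box; b[y0:y1,x0:x1]=1; m*=b
    m=cv2.morphologyEx(m,cv2.MORPH_CLOSE,np.ones((5,5)));m=cv2.morphologyEx(m,cv2.MORPH_OPEN,np.ones((3,3)))
    cs,_=cv2.findContours(m,cv2.RETR_EXTERNAL,cv2.CHAIN_APPROX_NONE)
    c=max(cs,key=cv2.contourArea)
    if dbg is not None: cv2.drawContours(dbg,[c],-1,(255,0,255),1)
    P=plane(d,c[:,0],z)[:,:2]
    (cx,cy),(w,h),a=cv2.minAreaRect((P*1000).astype(np.float32))
    if w>h: w,h,a=h,w,a+90
    # long axis direction = a+90
    return cx,cy,w,h,(a+90+90)%180-90
E
python3 - <<'E'
from workcell import robot
from meas import *
d=robot.read_camera("top"); dbg=np.ascontiguousarray(d["color"][:,:,::-1])
for n,z,b in [("coral",.015,(125,240,230,335)),("green",.047,(255,210,356,285)),("wood",.016,(230,140,328,230)),("case",.018,(350,110,425,170)),("lower",.054,(365,170,475,255))]:
    print(n,np.round(rect(d,n,z,b,dbg),1), np.round(rect(d,n,0,b),1))
for n,(u,v) in dict(jar=(350,184),salt=(226,231)).items(): print(n,plane(d,[u,v],.1 if n=="jar" else .088))
cv2.imwrite("pics/dbg1.png",cv2.resize(cv2.convertScaleAbs(dbg[120:340,120:480],alpha=1.6),None,fx=2.2,fy=2.2,interpolation=cv2.INTER_NEAREST))
E
```

```text
coral [363.8 330.   64.9 178.8 -52.6] [363.5 334.1  66.  181.8 -52.6]
green [436.8  64.1  62.9 174.6 -66.2] [439.9  62.8  66.3 184.2 -66.2]
wood [577.6 114.1  65.4 178.4 -52.8] [581.1 114.6  66.6 181.6 -52.8]
case [ 662.6 -118.1   18.1  154.1  -56.5] [ 668.4 -122.3   18.4  157.3  -56.5]
lower [ 498.8 -167.2   61.5  182.9  -53. ] [ 506.4 -183.4   65.5  194.5  -53. ]
jar [[ 0.55331241 -0.02364427  0.1       ]]
salt [[0.47202763 0.21658327 0.088     ]]
```

View pics/dbg1.png

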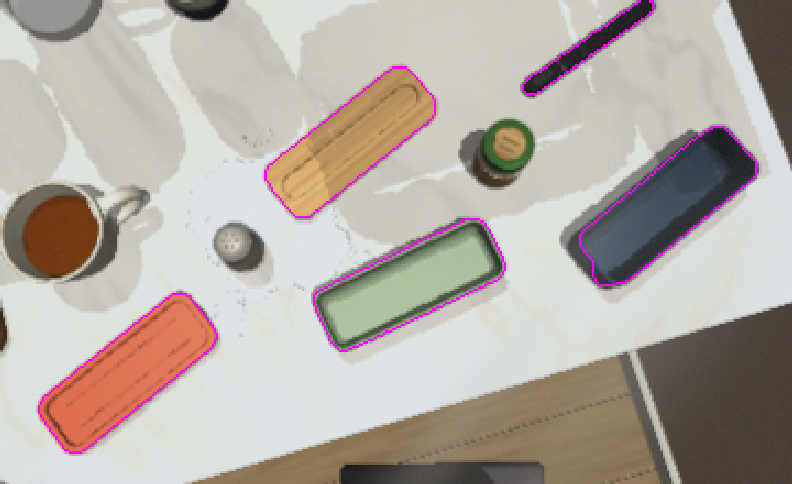

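```bash
python3 - <<'E'
import cv2
im=cv2.imread("pics/top0.png")
z=cv2.resize(im[165:260,365:480],None,fx=6,fy=6,interpolation=cv2.INTER_NEAREST)
cv2.imwrite("pics/low6.png",cv2.convertScaleAbs(z,alpha=2.2,beta=10))
E
```

```text
(no output)
```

View pics/low6.png

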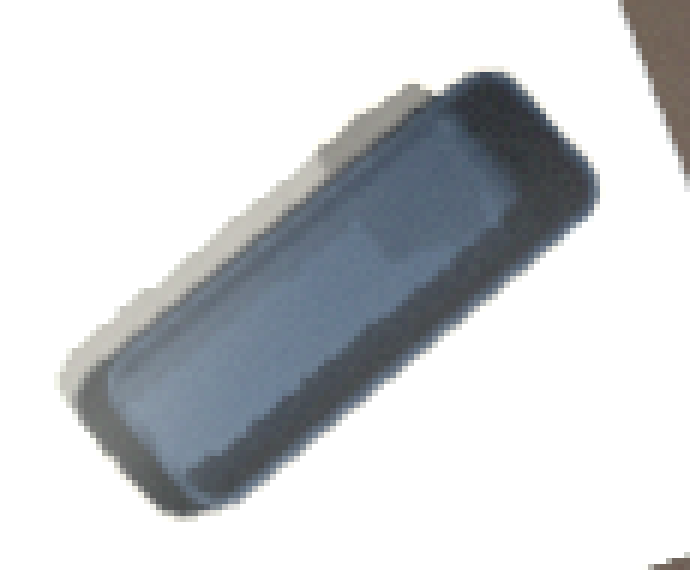

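Request:
{"method": "apply_moves", "body": {
  "moves": [
    [0.08, [0, 0, 0], 6.57],
    [0.08, [0, 0, 0], 6.57],
    [0.08, [0, 0, 0], 6.57],
    [0.08, [0, 0, 0], 6.57],
    [0.08, [0, 0, 0], 6.57],
    [0.08, [-0.0244, 0.0049, 0.0115], 0],
    [0.08, [-0.0244, 0.0049, 0.0115], 0],
    [0.08, [-0.0244, 0.0049, 0.0115], 0],
    [0.08, [-0.0244, 0.0049, 0.0115], 0],
    [0.08, [-0.0244, 0.0049, 0.0115], 0],
    [0.08, [-0.0244, 0.0049, 0.0115], 0],
    [0.08, [-0.0244, 0.0049, 0.0115], 0],
    [0.08, [-0.0244, 0.0049, 0.0115], 0],
    [0.08, [-0.0244, 0.0049, 0.0115], 0],
    [0.08, [-0.0244, 0.0049, 0.0115], 0],
    [0.08, [0, 0, 0], 0]
  ],
  "grip_force": 60
}}

```text
t: 1.58
tcp_pos: [0.3663, 0.3274, 0.1075]
tool_rot: [-3.139, 0.0, 2.22]
ft_force: [-0.8, -1.0, -0.7]
finger_gap: 0.0803
```

```bash
cat > go.py <<'E'
import numpy as np,sys
from workcell import robot
from scipy.spatial.transform import Rotation as Ro
def to(x,y,z,yaw):
    s=robot.sense(); R=Ro.from_euler('xyz',s["tool_rot"]).as_matrix()
    cur=np.degrees(np.arctan2(R[1,0],R[0,0])); t=np.radians(yaw)
    D=np.array([x,y,z])-s["tcp_pos"]
    A=np.array([[np.cos(t),np.sin(t),0],[np.sin(t),-np.cos(t),0],[0,0,-1]])
    print("t %.2f pos %s yaw %.2f tilt z %s gap %.4f F %s"%(s["t"],np.round(s["tcp_pos"],4),cur,np.round(R[:,2],4),s["finger_gap"],np.round(s["ft_force"],1)))
    print("turn about tool z %.2f ; then shift %s  |%.3f|; q %s"%((cur-yaw+180)%360-180,np.round(A@D,4),np.linalg.norm(D),np.round(s["joints"],2)))
if __name__=="__main__": to(*map(float,sys.argv[1:]))
E
python3 go.py 0.3638 0.330 0.03 127.4
python3 - <<'E'
from workcell import robot
import cv2
for n in ["wrist","scene"]: cv2.imwrite(f"pics/{n}1.png",robot.read_camera(n)["color"][:,:,::-1])
E
```

```text
t 1.58 pos [0.3663 0.3274 0.1075] yaw 127.20 tilt z [-0.0021 -0.002  -1.    ] gap 0.0803 F [-0.8 -1.  -0.7]
turn about tool z -0.20 ; then shift [ 0.0036 -0.0004  0.0775]  |0.078|; q [ 0.49  0.37  1.75 -0.    1.02 -0.16]
```

View pics/wrist1.png

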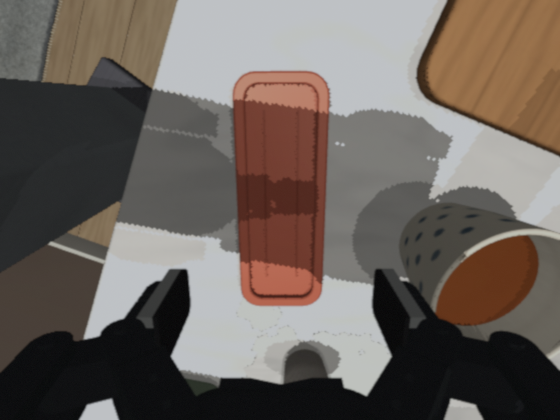

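View pics/scene1.png

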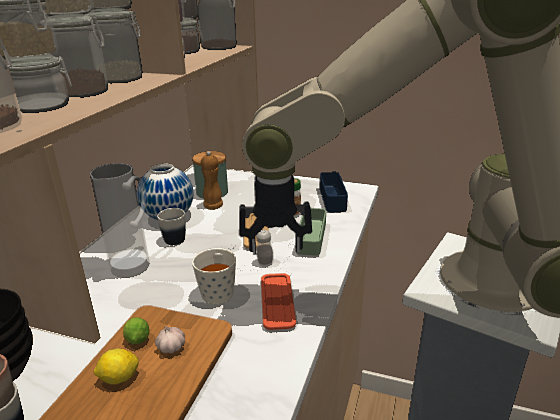

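```bash
python3 - <<'E'
from workcell import robot
from meas import *
s=robot.sense()
for n in ["wrist","scene","top"]:
    d=robot.read_camera(n)
    print(n,"tcp",proj(d,s["tcp_pos"]),"tip",proj(d,s["tcp_pos"]-[0,0,.022]),"lid",proj(d,[.3638,.33,.015]),proj(d,[.5013,-.1705,.054]))
d=robot.read_camera("wrist"); print(np.round(rect(d,"coral",.015,(220,60,340,320)),1))
d=robot.read_camera("top");cv2.imwrite("pics/top1.png",d["color"][:,:,::-1])
E
```

```text
wrist tcp [[278.17092124 270.78791956]] tip [[278.47574682 251.93392122]] lid [[278.43926274 210.68300568]] [[ 97.53334552 650.55717419]]
scene tcp [[275.44963714 258.26887493]] tip [[275.67327155 267.24487513]] lid [[276.63945411 295.64531271]] [[331.99636028 182.06835363]]
top tcp [[163.81690166 289.41574723]] tip [[167.33417414 289.09649828]] lid [[177.48751255 288.61100818]] [[422.98328423 212.11573349]]
[363.3 333.   64.7 171.3 -52.7]
```

View pics/top1.png

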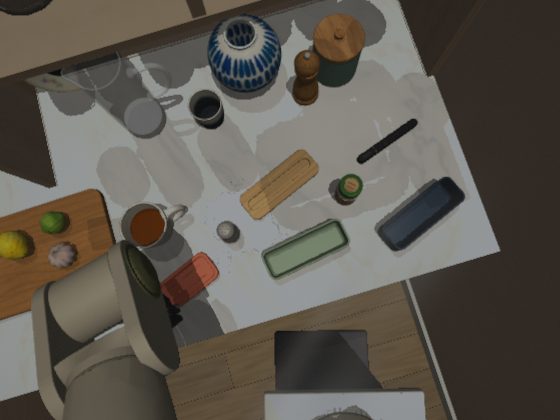

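Request:
{"method": "apply_moves", "body": {
  "moves": [
    [0.076, [0.0036, -0.0004, 0.017], 0],
    [0.076, [0, 0, 0.017], 0],
    [0.076, [0, 0, 0.017], 0],
    [0.076, [0, 0, 0.016], 0],
    [0.076, [0, 0, 0.007], 0],
    [0.076, [0, 0, 0.003], 0],
    [0.076, [0, 0, 0], 0]
  ]
}}

```text
t: 2.52
tcp_pos: [0.3619, 0.3329, 0.0324]
tool_rot: [-3.141, -0.0, 2.224]
ft_force: [0.1, -0.6, 0.4]
finger_gap: 0.0759
```

```bash
python3 go.py 0.3638 0.330 0.03 127.4
python3 - <<'E'
from workcell import robot
import cv2
for n in ["wrist","scene"]: cv2.imwrite(f"pics/{n}2.png",robot.read_camera(n)["color"][:,:,::-1])
im=cv2.imread("pics/scene2.png"); cv2.imwrite("pics/scene2z.png",cv2.resize(im[190:360,190:360],None,fx=3.4,fy=3.4))
E
```

```text
t 2.52 pos [0.3619 0.3329 0.0324] yaw 127.42 tilt z [-2.e-04 -1.e-04 -1.e+00] gap 0.0759 F [ 0.1 -0.6  0.4]
turn about tool z 0.02 ; then shift [-0.0034 -0.0002  0.0024]  |0.004|; q [ 0.5   0.49  1.81  0.    0.84 -0.15]
```

View pics/wrist2.png

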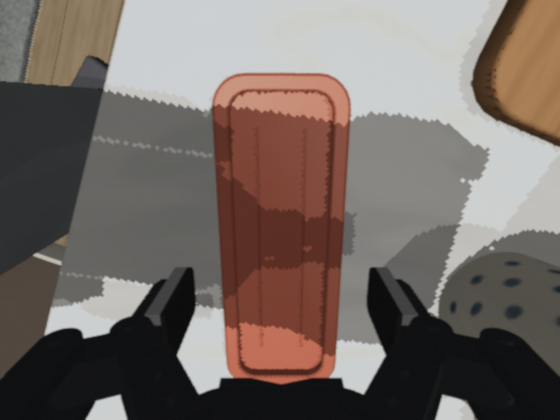

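View pics/scene2z.png

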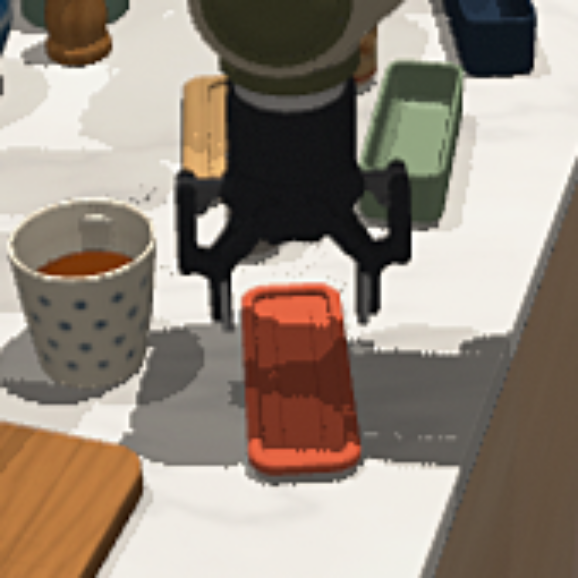

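```bash
python3 - <<'E'
from workcell import robot
from meas import *
d=robot.read_camera("scene")
for z in (.005,.015,.025): print(z,np.round(plane(d,[[255.3,285.6],[298.2,284.1]],z),3))
print("lid corners z.015 (far L, far R, near L, near R)",np.round(plane(d,np.array([[243,287],[338,285],[250,468],[358,465]])/3.4+190,.015),3))
dbg=np.ascontiguousarray(d["color"][:,:,::-1])
print(np.round(rect(d,"coral",.015,(240,260,310,335),dbg),1))
w=robot.read_camera("wrist"); print("wrist",np.round(rect(w,"coral",.015,(200,60,360,385)),1),proj(w,[.3638,.33,.015]))
print(proj(w,robot.sense()["tcp_pos"]))
s=robot.sense()
th=np.radians(127.4);ex=np.array([np.cos(th),np.sin(th),0]);ey=np.array([np.sin(th),-np.cos(th),0])
for a in (-.09,.09):
  print(a,proj(w,np.array([.3638,.33,.015])+a*ex),proj(d,np.array([.3638,.33,.015])+a*ex))
K,R,t=cam(w); C=-R.T@t; print("wristcam C rel tcp in tool",[(C-s["tcp_pos"])@v for v in (ex,ey,[0,0,-1])], "fwd",[R[2]@v for v in (ex,ey,[0,0,-1])])
E
```

```text
0.005 [[0.431 0.315 0.005]
 [0.354 0.259 0.005]]
0.015 [[0.423 0.326 0.015]
 [0.347 0.271 0.015]]
0.025 [[0.415 0.336 0.025]
 [0.34  0.282 0.025]]
lid corners z.015 (far L, far R, near L, near R) [[0.436 0.284 0.015]
 [0.384 0.248 0.015]
 [0.329 0.426 0.015]
 [0.279 0.391 0.015]]
[357.3 338.5  65.1 185.8 -52.9]
wrist [363.9 332.5  64.9 172.6 -52.6] [[276.91218135 260.09872417]]
[[278.08043549 270.7945487 ]]
-0.09 [[277.31977394 391.21388432]] [[274.35271906 271.28838966]]
0.09 [[276.36471001  83.98710236]] [[279.31310467 324.12342643]]
wristcam C rel tcp in tool [np.float64(0.07901123395498476), np.float64(0.0009535915862614073), np.float64(-0.1501094610665598)] fwd [np.float64(-0.3014916924809697), np.float64(0.002371942163055728), np.float64(0.9534658532193669)]
```

```bash
python3 - <<'E'
import cv2
im=cv2.imread("pics/wrist2.png"); cv2.imwrite("pics/wrist2z.png",cv2.convertScaleAbs(cv2.resize(im[250:420,60:330],None,fx=2.9,fy=2.9,interpolation=cv2.INTER_CUBIC),alpha=2.5,beta=10))
im=cv2.imread("pics/scene2.png"); cv2.imwrite("pics/scene2zz.png",cv2.convertScaleAbs(cv2.resize(im[230:310,230:320],None,fx=7,fy=7,interpolation=cv2.INTER_CUBIC),alpha=1.8,beta=10))
E
```

```text
(no output)
```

View pics/wrist2z.png

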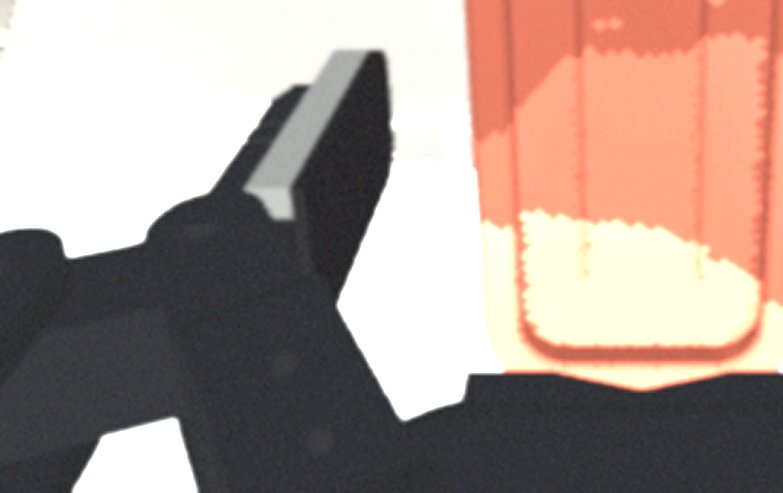

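View pics/scene2zz.png

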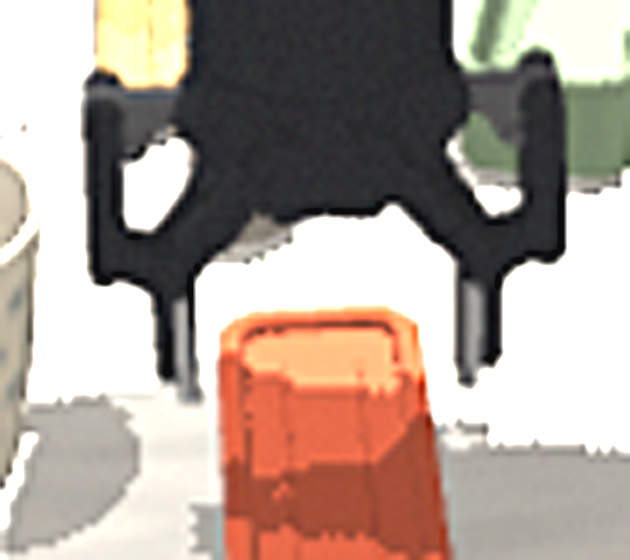

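Request:
{"method": "apply_moves", "body": {
  "moves": [
    [0.076, [-0.0034, 0, 0.003], 0],
    [0.076, [0, 0, 0.003], 0],
    [0.076, [0, 0, 0], 0]
  ]
}}

```text
t: 2.97
tcp_pos: [0.3641, 0.3296, 0.026]
tool_rot: [-3.141, -0.0, 2.223]
ft_force: [0.0, -0.1, -0.5]
finger_gap: 0.0758
```

```bash
python3 go.py 0.3638 0.330 0.03 127.4
python3 - <<'E'
from workcell import robot
from h import *
w=robot.read_camera("wrist"); cv2.imwrite("pics/wrist3.png",w["color"][:,:,::-1])
s=robot.sense();print(s["finger_gap"])
th=np.radians(127.4);ex=np.array([np.cos(th),np.sin(th),0]);ey=np.array([np.sin(th),-np.cos(th),0]);ez=np.array([0,0,-1.])
for dz in (-.03,-.02,-.01,0,.01,.022):
  print(dz,[np.round(proj(w,s["tcp_pos"]+x*ex+y*ey+dz*ez)[0]) for x in(-.011,.011) for y in (-.038,.038)])
im=cv2.imread("pics/wrist3.png"); cv2.imwrite("pics/wrist3z.png",cv2.convertScaleAbs(cv2.resize(im[230:400,60:330],None,fx=2.9,fy=2.9,interpolation=cv2.INTER_CUBIC),alpha=2.5,beta=10))
d=robot.read_camera("scene");im=np.ascontiguousarray(d["color"][:,:,::-1])
for dz in (-.02,0,.022):
  for y in(-.038,.038):
    p=proj(d,s["tcp_pos"]+y*ey+dz*ez)[0]; print(dz,y,p); 
cv2.imwrite("pics/scene3zz.png",cv2.convertScaleAbs(cv2.resize(im[230:310,230:320],None,fx=7,fy=7,interpolation=cv2.INTER_CUBIC),alpha=1.8,beta=10))
E
```

```text
t 2.97 pos [0.3641 0.3296 0.026 ] yaw 127.37 tilt z [-5.e-04 -3.e-04 -1.e+00] gap 0.0758 F [ 0.  -0.1 -0.5]
turn about tool z -0.03 ; then shift [ 0.0005 -0.     -0.004 ]  |0.004|; q [ 0.5   0.5   1.81 -0.    0.83 -0.16]
0.07593782596099352
-0.03 [array([186., 329.]), array([369., 329.]), array([182., 282.]), array([374., 282.])]
-0.02 [array([192., 314.]), array([364., 314.]), array([188., 270.]), array([368., 270.])]
-0.01 [array([198., 302.]), array([359., 302.]), array([194., 259.]), array([362., 259.])]
0 [array([202., 291.]), array([354., 291.]), array([199., 250.]), array([357., 250.])]
0.01 [array([206., 281.]), array([351., 281.]), array([204., 242.]), array([353., 242.])]
0.022 [array([211., 270.]), array([346., 270.]), array([208., 233.]), array([349., 233.])]
-0.02 -0.038 [294.38538426 282.66305327]
-0.02 0.038 [258.17138614 284.54534814]
0 -0.038 [294.40850329 290.35790269]
0 0.038 [258.52893018 292.25087022]
0.022 -0.038 [294.43344789 298.66036488]
0.022 0.038 [258.91468004 300.56426285]
```

View pics/wrist3z.png

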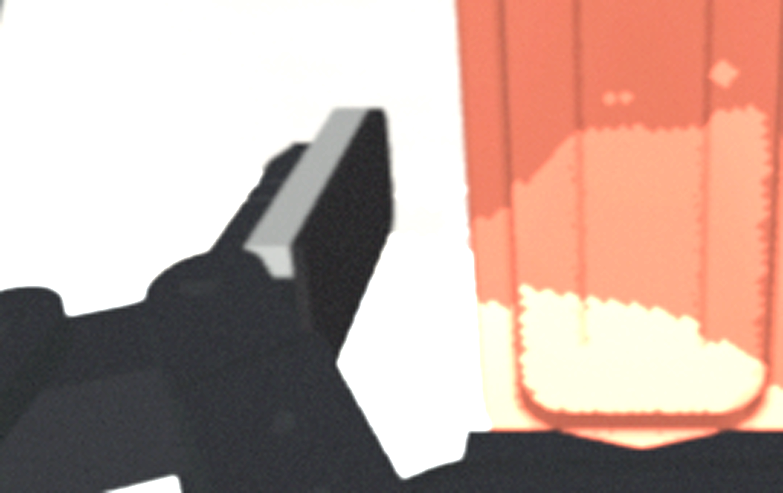

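View pics/scene3zz.png

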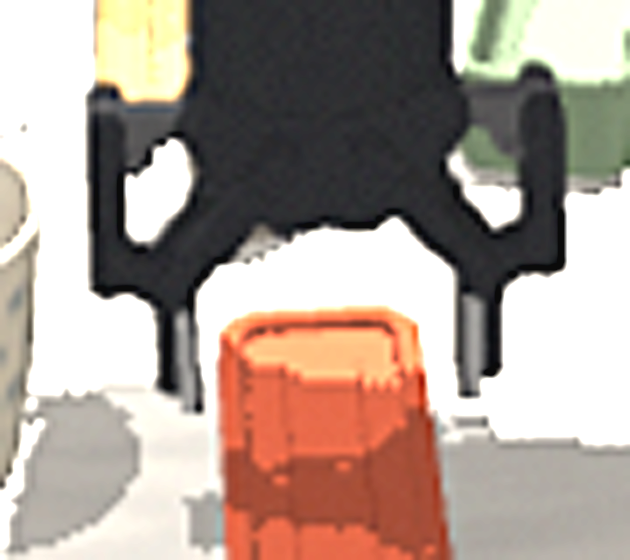

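Request:
{"method": "apply_moves", "body": {
  "moves": [
    [0.076, [0, 0, 0.003], 0],
    [0.076, [0, 0, 0.002], 0],
    [0.076, [0, 0, 0], 0]
  ]
}}

```text
t: 3.32
tcp_pos: [0.3639, 0.3298, 0.0209]
tool_rot: [-3.141, -0.0, 2.223]
ft_force: [-0.1, -0.2, 0.0]
finger_gap: 0.0758
```

Request:
{"method": "apply_moves", "body": {
  "moves": [
    [0.076, [0, 0, 0.003], 0],
    [0.076, [0, 0, 0.002], 0],
    [0.076, [0, 0, 0], 0]
  ]
}}

```text
t: 3.57
tcp_pos: [0.3639, 0.3298, 0.0159]
tool_rot: [-3.141, -0.0, 2.223]
ft_force: [0.6, 0.4, 0.2]
finger_gap: 0.0761
```

Request:
{"method": "apply_moves", "body": {
  "moves": [
    [0.076, [0, 0, 0.003], 0],
    [0.076, [0, 0, 0], 0]
  ]
}}

```text
t: 3.73
tcp_pos: [0.3639, 0.3298, 0.013]
tool_rot: [-3.141, -0.0, 2.223]
ft_force: [-0.1, -0.5, -0.4]
finger_gap: 0.0758
```

Request:
{"method": "apply_moves", "body": {
  "moves": [
    [0.076, [0, 0, 0.003], 0],
    [0.076, [0, 0, 0], 0]
  ]
}}

```text
t: 3.9
tcp_pos: [0.364, 0.3298, 0.01]
tool_rot: [-3.141, -0.0, 2.223]
ft_force: [-0.4, -0.2, -1.1]
finger_gap: 0.0758
```

Request:
{"method": "apply_moves", "body": {
  "moves": [
    [0.076, [0, 0, 0.003], 0],
    [0.076, [0, 0, 0], 0]
  ]
}}

```text
t: 4.07
tcp_pos: [0.3639, 0.3298, 0.007]
tool_rot: [-3.141, -0.0, 2.223]
ft_force: [0.5, 0.8, -0.6]
finger_gap: 0.0761
```

```bash
python3 go.py 0.3638 0.330 0.03 127.4
python3 - <<'E'
from workcell import robot
from h import *
d=robot.read_camera("scene");im=np.ascontiguousarray(d["color"][:,:,::-1])
cv2.imwrite("pics/scene4zz.png",cv2.convertScaleAbs(cv2.resize(im[230:310,230:320],None,fx=7,fy=7,interpolation=cv2.INTER_CUBIC),alpha=1.8,beta=10))
E
```

```text
t 4.07 pos [0.3639 0.3298 0.007 ] yaw 127.40 tilt z [-5.e-04 -3.e-04 -1.e+00] gap 0.0761 F [ 0.5  0.8 -0.6]
turn about tool z -0.00 ; then shift [ 0.0002 -0.     -0.023 ]  |0.023|; q [ 0.5   0.54  1.82  0.    0.78 -0.16]
```

View pics/scene4zz.png

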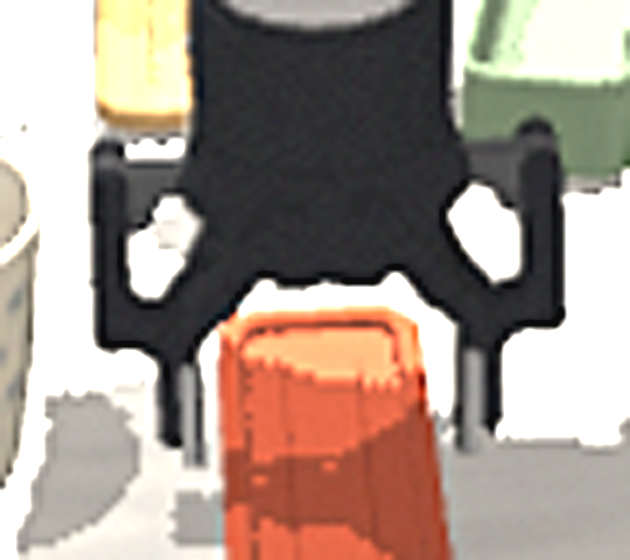

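Request:
{"method": "apply_moves", "body": {
  "moves": [
    [0.076, [0, 0, 0.003], 0],
    [0.076, [0, 0, 0.002], 0],
    [0.076, [0, 0, 0], 0]
  ]
}}

```text
t: 4.37
tcp_pos: [0.3639, 0.3298, 0.0019]
tool_rot: [-3.141, -0.0, 2.223]
ft_force: [-0.0, -0.2, -1.1]
finger_gap: 0.0759
```

Request:
{"method": "apply_moves", "body": {
  "moves": [
    [0.076, [0, 0, 0.002], 0],
    [0.076, [0, 0, 0], 0]
  ]
}}

```text
t: 4.53
tcp_pos: [0.364, 0.3298, 0.0001]
tool_rot: [-3.141, -0.0, 2.223]
ft_force: [-0.0, -0.7, -1.2]
finger_gap: 0.0763
```

Request:
{"method": "apply_moves", "body": {
  "moves": [
    [0.076, [0, 0, 0.002], 0],
    [0.076, [0, 0, 0], 0]
  ]
}}

```text
t: 4.7
tcp_pos: [0.364, 0.3299, -0.0019]
tool_rot: [-3.141, -0.0, 2.223]
ft_force: [-0.5, -0.1, -0.3]
finger_gap: 0.0761
```

```bash
python3 go.py 0.3638 0.330 0.03 127.4
python3 - <<'E'
from workcell import robot
from h import *
d=robot.read_camera("scene");im=np.ascontiguousarray(d["color"][:,:,::-1])
cv2.imwrite("pics/scene5zz.png",cv2.convertScaleAbs(cv2.resize(im[230:310,230:320],None,fx=7,fy=7,interpolation=cv2.INTER_CUBIC),alpha=1.8,beta=10))
E
```

```text
t 4.70 pos [ 0.364   0.3299 -0.0019] yaw 127.39 tilt z [-3.e-04 -2.e-04 -1.e+00] gap 0.0761 F [-0.5 -0.1 -0.3]
turn about tool z -0.01 ; then shift [ 0.0003 -0.0001 -0.0319]  |0.032|; q [ 0.5   0.55  1.82 -0.    0.76 -0.16]
```

View pics/scene5zz.png

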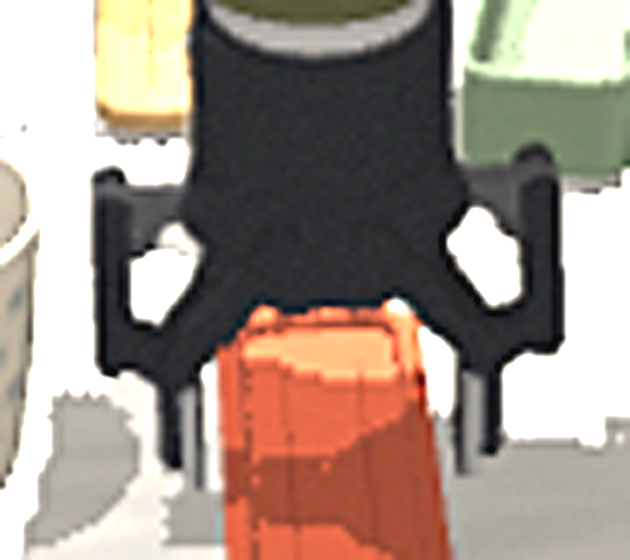

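Request:
{"method": "apply_moves", "body": {
  "moves": [
    [0.07, [0, 0, 0], 0],
    [0.066, [0, 0, 0], 0],
    [0.06, [0, 0, 0], 0],
    [0.06, [0, 0, 0], 0],
    [0.06, [0, 0, 0], 0]
  ],
  "grip_force": 50
}}

```text
t: 5.17
tcp_pos: [0.3642, 0.3299, -0.0008]
tool_rot: [3.142, 0.0, 2.224]
ft_force: [-2.6, -2.8, 10.6]
finger_gap: 0.0636
```

```bash
python3 go.py 0.3638 0.330 0.03 127.4
python3 - <<'E'
from workcell import robot
from h import *
d=robot.read_camera("scene");im=np.ascontiguousarray(d["color"][:,:,::-1])
cv2.imwrite("pics/scene6zz.png",cv2.convertScaleAbs(cv2.resize(im[230:310,230:320],None,fx=7,fy=7,interpolation=cv2.INTER_CUBIC),alpha=1.8,beta=10))
E
```

```text
t 5.17 pos [ 0.3642  0.3299 -0.0008] yaw 127.40 tilt z [ 1.e-04 -0.e+00 -1.e+00] gap 0.0636 F [-2.6 -2.8 10.6]
turn about tool z -0.00 ; then shift [ 0.0003 -0.0003 -0.0308]  |0.031|; q [ 0.5   0.55  1.82 -0.    0.77 -0.16]
```

View pics/scene6zz.png

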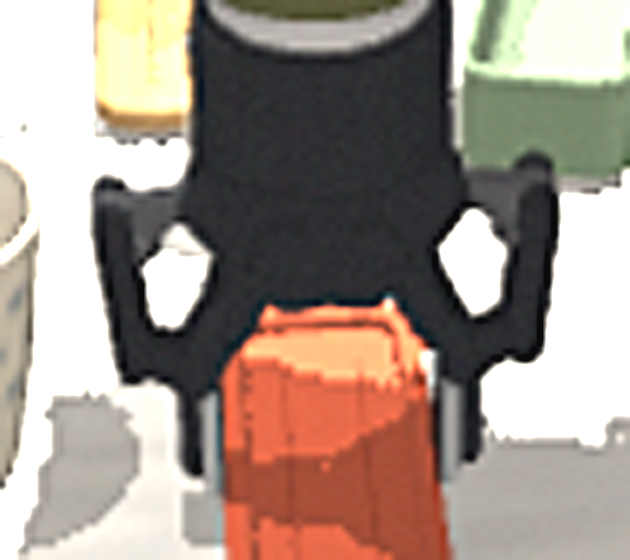

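Request:
{"method": "apply_moves", "body": {
  "moves": [
    [0.06, [0, 0, -0.01], 0],
    [0.06, [0, 0, -0.02], 0],
    [0.06, [0, 0, -0.03], 0],
    [0.06, [0, 0, -0.03], 0],
    [0.06, [0, 0, -0.03], 0],
    [0.06, [0, 0, -0.03], 0],
    [0.06, [0, 0, 0], 0]
  ]
}}

```text
t: 5.8
tcp_pos: [0.3662, 0.3312, 0.1543]
tool_rot: [3.132, 0.002, 2.224]
ft_force: [0.5, -0.8, 0.3]
finger_gap: 0.0631
```

```bash
python3 go.py 0.5013 -0.1705 0.15 127
python3 - <<'E'
from workcell import robot
from h import *
d=robot.read_camera("scene");cv2.imwrite("pics/s7.png",d["color"][:,:,::-1])
E
```

```text
t 5.80 pos [0.3662 0.3312 0.1543] yaw 127.41 tilt z [ 0.0087  0.0048 -1.    ] gap 0.0631 F [ 0.5 -0.8  0.3]
turn about tool z 0.41 ; then shift [-0.482  -0.194   0.0043]  |0.520|; q [ 0.5   0.31  1.7   0.    1.13 -0.16]
```

View pics/s7.png

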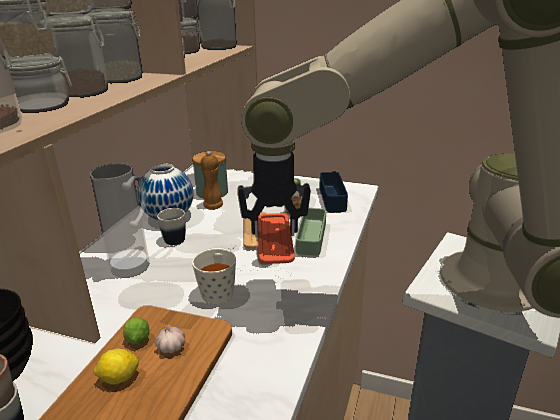

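Request:
{"method": "apply_moves", "body": {
  "moves": [
    [0.06, [-0.015, -0.006, 0], 0.4],
    [0.06, [-0.028, -0.0113, 0], 0],
    [0.06, [-0.034, -0.0137, 0], 0],
    [0.06, [-0.034, -0.0137, 0], 0],
    [0.06, [-0.034, -0.0137, 0], 0],
    [0.06, [-0.034, -0.0137, 0], 0],
    [0.06, [-0.034, -0.0137, 0], 0],
    [0.06, [-0.034, -0.0137, 0], 0],
    [0.06, [-0.034, -0.0137, 0], 0],
    [0.06, [-0.034, -0.0137, 0], 0],
    [0.06, [-0.034, -0.0137, 0], 0],
    [0.06, [-0.034, -0.0137, 0], 0],
    [0.06, [-0.034, -0.0137, 0], 0],
    [0.06, [-0.034, -0.0137, 0], 0],
    [0.06, [-0.025, -0.01, 0], 0],
    [0.06, [-0.008, -0.003, 0], 0],
    [0.06, [0, 0, 0], 0],
    [0.06, [0, 0, 0], 0]
  ]
}}

```text
t: 7.35
tcp_pos: [0.4994, -0.1729, 0.1475]
tool_rot: [-3.141, -0.002, 2.216]
ft_force: [0.2, 0.7, -0.4]
finger_gap: 0.0633
```

```bash
python3 go.py 0.5013 -0.1705 0.15 127
python3 - <<'E'
from workcell import robot
from h import *
d=robot.read_camera("top");cv2.imwrite("pics/t8.png",cv2.convertScaleAbs(d["color"][:,:,::-1],alpha=1.6))
d=robot.read_camera("wrist");cv2.imwrite("pics/w8.png",cv2.convertScaleAbs(d["color"][:,:,::-1],alpha=1.6))
print(proj(d,[.5013,-.1705,.054]))
E
```

```text
t 7.35 pos [ 0.4994 -0.1729  0.1475] yaw 126.98 tilt z [-0.0017  0.0014 -1.    ] gap 0.0633 F [ 0.2  0.7 -0.4]
turn about tool z -0.02 ; then shift [ 0.0008  0.003  -0.0025]  |0.004|; q [-0.56  0.39  1.59  0.    1.16 -1.2 ]
[[282.54194905 211.48541154]]
```

View pics/t8.png

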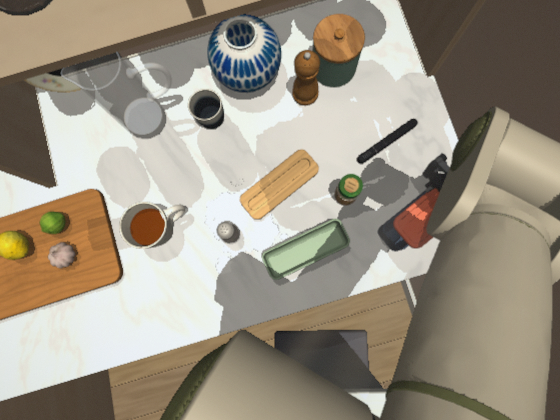

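View pics/w8.png

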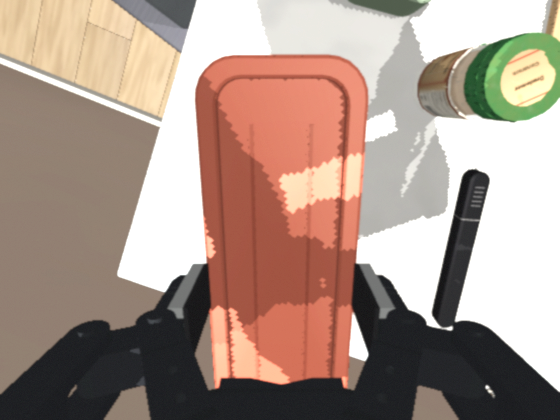

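Request:
{"method": "apply_moves", "body": {
  "moves": [
    [0.06, [0.0008, 0.001, 0.015], 0],
    [0.06, [0, 0, 0.025], 0],
    [0.06, [0, 0, 0.02], 0],
    [0.06, [0, 0, 0.01], 0],
    [0.06, [0, 0, 0], 0],
    [0.06, [0, 0, 0], 0],
    [0.06, [0, 0, 0], 0]
  ]
}}

```text
t: 8.03
tcp_pos: [0.5009, -0.1725, 0.0797]
tool_rot: [3.141, 0.002, 2.217]
ft_force: [0.6, -0.4, -0.3]
finger_gap: 0.0633
```

```bash
python3 go.py 0.5013 -0.1705 0.05 127
python3 - <<'E'
from workcell import robot
from meas import *
d=robot.read_camera("wrist");im=cv2.convertScaleAbs(d["color"][:,:,::-1],alpha=1.6);cv2.imwrite("pics/w9.png",im)
z=robot.sense()["tcp_pos"][2]+.015
print(np.round(rect(d,"coral",z,(180,40,380,378)),1), robot.sense()["tcp_pos"])
d=robot.read_camera("scene");im=d["color"][:,:,::-1];cv2.imwrite("pics/s9.png",cv2.convertScaleAbs(cv2.resize(im[120:250,250:390],None,fx=5,fy=4.5,interpolation=cv2.INTER_CUBIC),alpha=1.6))
E
```

```text
t 8.03 pos [ 0.5009 -0.1725  0.0797] yaw 127.03 tilt z [ 0.0018 -0.0011 -1.    ] gap 0.0633 F [ 0.6 -0.4 -0.3]
turn about tool z 0.03 ; then shift [0.0014 0.0015 0.0297]  |0.030|; q [-0.55  0.48  1.66 -0.    1.   -1.2 ]
[ 488.6 -153.8   65.6  145.9  -53.4] [ 0.50094771 -0.17263019  0.07971328]
```

View pics/w9.png

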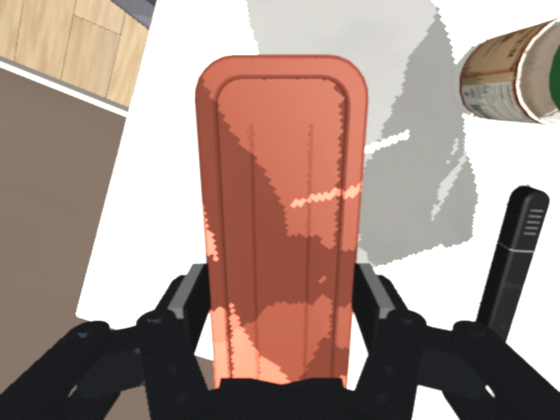

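View pics/s9.png

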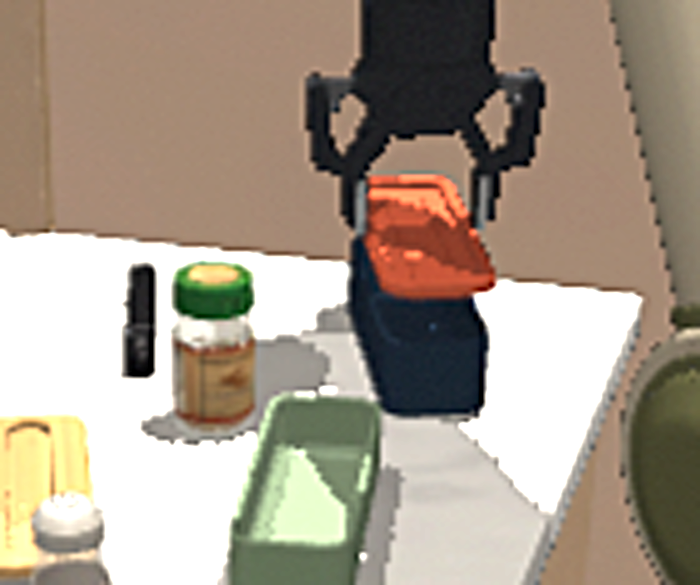

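```bash
python3 - <<'E'
from workcell import robot
from meas import *
d=robot.read_camera("scene");im=np.ascontiguousarray(d["color"][:,:,::-1])
lut=np.array([255*(i/255)**.45 for i in range(256)],np.uint8)
g=cv2.resize(cv2.LUT(im,lut)[150:225,310:360],None,fx=12,fy=8,interpolation=cv2.INTER_CUBIC)
cv2.imwrite("pics/s9g.png",g)
th=np.radians(127);ex=np.array([np.cos(th),np.sin(th),0]);ey=np.array([np.sin(th),-np.cos(th),0])
L=np.array([.5013,-.1705,0])
for a in (88,-88):
  for b in (-31,31):
    for z in (.054,0): print(a,b,z,np.round((proj(d,L+a/1e3*ex+b/1e3*ey+[0,0,z])[0]-[310,150])*[12,8]))
T=robot.sense()["tcp_pos"]
for b in(-33,33): print("lid near, top", b,np.round((proj(d,T+.09*ex+b/1e3*ey+[0,0,.015])[0]-[310,150])*[12,8]))
E
```

```text
88 -31 0.054 [452. 355.]
88 -31 0 [440. 490.]
88 31 0.054 [190. 362.]
88 31 0 [184. 497.]
-88 -31 0.054 [330. 162.]
-88 -31 0 [322. 286.]
-88 31 0.054 [ 95. 168.]
-88 31 0 [ 91. 292.]
lid near, top -33 [477. 251.]
lid near, top 33 [195. 259.]
```

View pics/s9g.png

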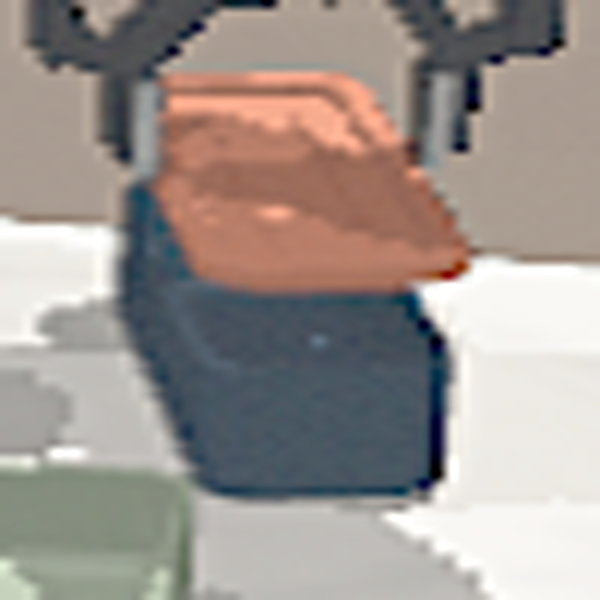

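Request:
{"method": "apply_moves", "body": {
  "moves": [
    [0.06, [0, -0.01, -0.02], 0],
    [0.06, [0, -0.02, -0.025], 0],
    [0.06, [0, -0.03, -0.02], 0],
    [0.06, [0, -0.03, -0.01], 0],
    [0.06, [0, -0.02, 0], 0],
    [0.06, [0, -0.01, 0], 0],
    [0.06, [0, 0, 0], 0],
    [0.06, [0, 0, 0], 0],
    [0.06, [0, 0, 0], 0]
  ]
}}

```text
t: 8.93
tcp_pos: [0.4051, -0.2441, 0.1532]
tool_rot: [3.141, -0.0, 2.217]
ft_force: [-1.0, -0.6, -1.3]
finger_gap: 0.0635
```

```bash
python3 go.py 0.5013 -0.1705 0.05 127
python3 - <<'E'
from workcell import robot
from meas import *
d=robot.read_camera("wrist");im=cv2.convertScaleAbs(d["color"][:,:,::-1],alpha=1.8);cv2.imwrite("pics/w10.png",im)
th=np.radians(127);ex=np.array([np.cos(th),np.sin(th),0]);ey=np.array([np.sin(th),-np.cos(th),0])
L=np.array([.5013,-.1705,0])
for a in (88,-88):
  for b in (-31,31): print(a,b,np.round(proj(d,L+a/1e3*ex+b/1e3*ey+[0,0,.054])[0]))
E
```

```text
t 8.93 pos [ 0.4051 -0.2441  0.1532] yaw 127.03 tilt z [-1.e-04  5.e-04 -1.e+00] gap 0.0635 F [-1.  -0.6 -1.3]
turn about tool z 0.03 ; then shift [0.0009 0.1212 0.1032]  |0.159|; q [-0.79  0.27  1.75  0.    1.12 -1.44]
88 -31 [410.  87.]
88 31 [499.  87.]
-88 -31 [386. 308.]
-88 31 [459. 308.]
```

View pics/w10.png

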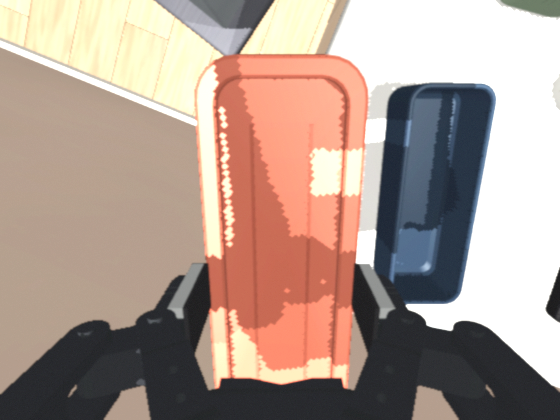

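```bash
python3 - <<'E'
from workcell import robot
from meas import *
d=robot.read_camera("wrist"); s=robot.sense(); T=s["tcp_pos"]
rgb=d["color"].astype(int); g=rgb.sum(2)
th=np.radians(127);ex=np.array([np.cos(th),np.sin(th),0]);ey=np.array([np.sin(th),-np.cos(th),0])
# box right rim edge: dark->bright scanning from inside right
def loc(uv,z): P=plane(d,uv,z)-T; return P@ex*1000,P@ey*1000
pr=[]
for r in range(110,290,20):
    row=g[r,440:540]; e=np.where(np.diff(row)>90)[0]; k=440+e[-1]+.5 if len(e) else None
    pr.append((k,r)) 
print(pr); pr=[p for p in pr if p[0]]
print("right rim y:",np.round(loc(np.array(pr),.054)[1],1))
pn=[]
for c in range(420,485,10):
    col=g[60:110,c]; e=np.where(np.diff(col)<-90)[0]; pn.append((c,60+e[0]+.5) if len(e) else None)
pn=[p for p in pn if p]; print(pn); print("near rim x:",np.round(loc(np.array(pn),.054)[0],1))
pf=[]
for c in range(405,450,10):
    col=g[280:330,c]; e=np.where(np.diff(col)>90)[0]; pf.append((c,280+e[-1]+.5) if len(e) else None)
pf=[p for p in pf if p]; print("far rim x:",pf,np.round(loc(np.array(pf),.054)[0],1))
# lid: coral mask R-B
m=(rgb[:,:,0]-rgb[:,:,2]>45)&(rgb[:,:,0]>1.7*rgb[:,:,1])
z=T[2]+.015
l=[];rr=[]
for r in range(110,260,20):
    e=np.where(m[r,180:390])[0]; l.append((180+e[0]-.5,r)); rr.append((180+e[-1]+.5,r))
print(l[0],rr[0]);print("lid left y",np.round(loc(np.array(l),z)[1],1)); print("lid right y",np.round(loc(np.array(rr),z)[1],1))
nn=[(c,30+np.where(m[30:120,c])[0][0]-.5) for c in range(240,330,15)]
print(nn);print("lid near x",np.round(loc(np.array(nn),z)[0],1))
E
```

```text
[(np.float64(495.5), 110), (np.float64(491.5), 130), (np.float64(487.5), 150), (np.float64(484.5), 170), (np.float64(480.5), 190), (np.float64(476.5), 210), (np.float64(472.5), 230), (np.float64(469.5), 250), (np.float64(465.5), 270)]
right rim y: [152.3 152.  151.8 152.3 152.  151.8 151.5 152.  151.7]
[(420, np.float64(83.5)), (430, np.float64(82.5)), (440, np.float64(82.5)), (450, np.float64(82.5)), (460, np.float64(81.5)), (470, np.float64(81.5)), (480, np.float64(82.5))]
near rim x: [91.2 91.8 91.8 91.8 92.5 92.5 91.9]
far rim x: [(415, np.float64(304.5)), (425, np.float64(304.5)), (435, np.float64(304.5)), (445, np.float64(304.5))] [-83.5 -83.5 -83.5 -83.5]
(np.float64(213.5), 110) (np.float64(366.5), 110)
lid left y [-24.4 -31.5 -24.5 -31.4 -31.6 -31.3 -31.5 -31.3]
lid right y [33.9 33.7 27.5 26.8 26.9 33.6 33.8 33.6]
[(240, np.float64(54.5)), (255, np.float64(54.5)), (270, np.float64(54.5)), (285, np.float64(54.5)), (300, np.float64(54.5)), (315, np.float64(54.5))]
lid near x [95.3 95.3 95.3 95.3 95.4 95.4]
```

Request:
{"method": "apply_moves", "body": {
  "moves": [
    [0.06, [0, 0.01, 0], 0],
    [0.06, [0, 0.025, 0.01], 0],
    [0.06, [0, 0.03, 0.015], 0],
    [0.06, [-0.001, 0.03, 0.02], 0],
    [0.06, [0, 0.02, 0.02], 0],
    [0.06, [0, 0.005, 0.015], 0],
    [0.06, [0, 0, 0.01], 0],
    [0.06, [0, 0, 0], 0],
    [0.06, [0, 0, 0], 0],
    [0.06, [0, 0, 0], 0]
  ]
}}

```text
t: 9.87
tcp_pos: [0.5012, -0.1739, 0.0644]
tool_rot: [3.141, 0.001, 2.216]
ft_force: [-1.1, 1.0, -0.2]
finger_gap: 0.0629
```

```bash
python3 go.py 0.501 -0.1715 0.048 127
```

```text
t 9.87 pos [ 0.5012 -0.1739  0.0644] yaw 126.96 tilt z [ 1.3e-03 -8.0e-04 -1.0e+00] gap 0.0629 F [-1.1  1.  -0.2]
turn about tool z -0.04 ; then shift [0.002  0.0013 0.0164]  |0.017|; q [-0.55  0.51  1.67 -0.    0.96 -1.2 ]
```

Request:
{"method": "apply_moves", "body": {
  "moves": [
    [0.06, [0.0005, 0.001, 0.004], 0],
    [0.06, [0, 0, 0.004], 0],
    [0.06, [0, 0, 0.003], 0],
    [0.06, [0, 0, 0], 0]
  ]
}}

```text
t: 10.2
tcp_pos: [0.501, -0.1723, 0.0519]
tool_rot: [-3.141, -0.001, 2.216]
ft_force: [-0.2, 0.5, -0.5]
finger_gap: 0.0632
```

Request:
{"method": "apply_moves", "body": {
  "moves": [
    [0.06, [0, 0, 0.002], 0],
    [0.06, [0, 0, 0.002], 0],
    [0.06, [0, 0, 0], 0]
  ]
}}

```text
t: 10.45
tcp_pos: [0.5013, -0.1723, 0.0481]
tool_rot: [-3.141, -0.0, 2.217]
ft_force: [-0.5, 0.4, -1.0]
finger_gap: 0.0632
```

Request:
{"method": "apply_moves", "body": {
  "moves": [
    [0.06, [0, 0, 0.001], 0],
    [0.06, [0, 0, 0.001], 0],
    [0.06, [0, 0, 0], 0]
  ]
}}

```text
t: 10.7
tcp_pos: [0.5015, -0.1724, 0.0473]
tool_rot: [-3.142, 0.0, 2.217]
ft_force: [-3.6, 1.2, 8.0]
finger_gap: 0.0635
```

Request:
{"method": "apply_moves", "body": {
  "moves": [
    [0.06, [0, 0, 0.001], 0],
    [0.06, [0, 0, 0], 0]
  ]
}}

```text
t: 10.87
tcp_pos: [0.5016, -0.1724, 0.0472]
tool_rot: [-3.142, 0.001, 2.217]
ft_force: [-6.6, 3.0, 17.5]
finger_gap: 0.0634
```

```bash
python3 go.py 0.501 -0.1715 0.048 127
python3 - <<'E'
from workcell import robot
from meas import *
d=robot.read_camera("scene");im=np.ascontiguousarray(d["color"][:,:,::-1])
lut=np.array([255*(i/255)**.45 for i in range(256)],np.uint8)
cv2.imwrite("pics/s11.png",cv2.resize(cv2.LUT(im,lut)[150:225,310:360],None,fx=12,fy=8,interpolation=cv2.INTER_CUBIC))
E
```

```text
t 10.87 pos [ 0.5016 -0.1724  0.0472] yaw 127.01 tilt z [ 4.e-04 -6.e-04 -1.e+00] gap 0.0634 F [-6.6  3.  17.5]
turn about tool z 0.01 ; then shift [ 0.0011  0.0001 -0.0008]  |0.001|; q [-0.55  0.53  1.68 -0.    0.93 -1.2 ]
```

View pics/s11.png

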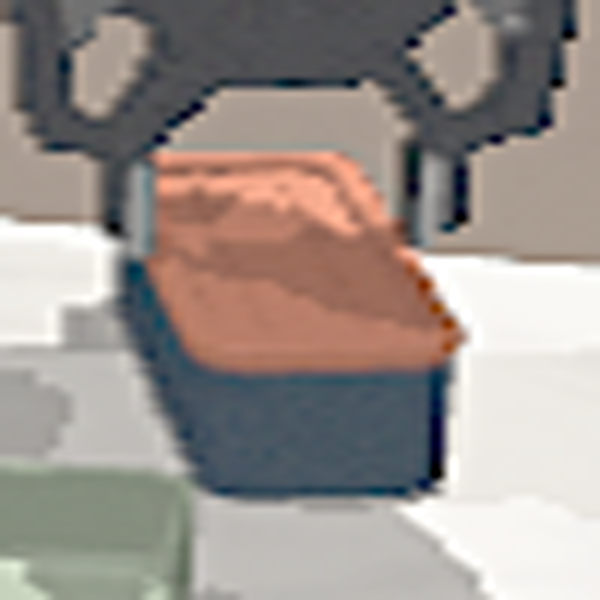

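Request:
{"method": "apply_moves", "body": {
  "moves": [
    [0.064, [0, 0, -0.001], 0],
    [0.07, [0, 0, -0.0005], 0],
    [0.08, [0, 0, 0], 0],
    [0.08, [0, 0, 0], 0],
    [0.08, [0, 0, 0], 0],
    [0.08, [0, 0, -0.01], 0],
    [0.08, [0, 0, -0.025], 0],
    [0.08, [0, 0, -0.03], 0],
    [0.08, [0, 0, -0.03], 0],
    [0.08, [0, 0, -0.02], 0],
    [0.08, [0, 0, 0], 0],
    [0.08, [0, 0, 0], 0]
  ]
}}

```text
t: 11.92
tcp_pos: [0.5017, -0.1725, 0.1631]
tool_rot: [3.141, 0.002, 2.217]
ft_force: [-0.1, 0.4, -1.2]
finger_gap: 0.0801
```

```bash
python3 go.py 0.4368 0.0641 0.15 113.8
cat > wm.py <<'E'
# measure coral lid & others in wrist image in tool frame
from workcell import robot
from meas import *
from scipy.spatial.transform import Rotation as Ro
def setup(name="wrist"):
    d=robot.read_camera(name); s=robot.sense(); R=Ro.from_euler('xyz',s["tool_rot"]).as_matrix()
    th=np.arctan2(R[1,0],R[0,0]); ex=np.array([np.cos(th),np.sin(th),0]);ey=np.array([np.sin(th),-np.cos(th),0])
    T=np.array(s["tcp_pos"])
    def loc(uv,z):
        P=plane(d,uv,z)-T; return np.c_[P@ex,P@ey]*1000
    return d,loc,T,ex,ey
def save(d,fn,a=1.8): cv2.imwrite(fn,cv2.convertScaleAbs(d["color"][:,:,::-1],alpha=a))
E
python3 - <<'E'
from wm import *
d,loc,T,ex,ey=setup(); save(d,"pics/w12.png")
E
```

```text
t 11.92 pos [ 0.5017 -0.1725  0.1631] yaw 127.00 tilt z [ 0.002  -0.0012 -1.    ] gap 0.0801 F [-0.1  0.4 -1.2]
turn about tool z 13.20 ; then shift [0.2426 0.0361 0.0131]  |0.246|; q [-0.55  0.38  1.57  0.    1.19 -1.2 ]
```

View pics/w12.png

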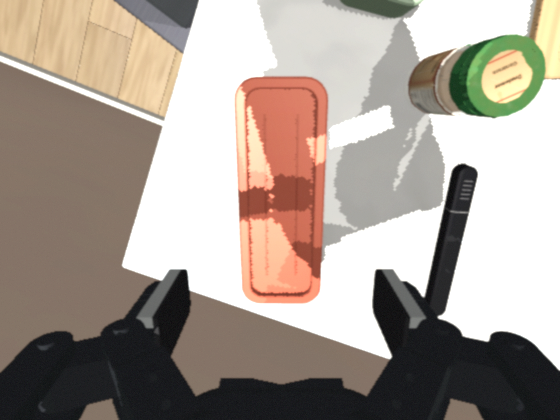

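```bash
python3 - <<'E'
from wm import *
d,loc,T,ex,ey=setup()
im=np.ascontiguousarray(d["color"][:,:,::-1]); rgb=d["color"].astype(int)
m=((rgb[:,:,0]-rgb[:,:,2]>30)&(rgb[:,:,0]>1.3*rgb[:,:,1])); m[:, :200]=0; m[:,360:]=0; m[320:]=0; m[:60]=0
m=cv2.morphologyEx(m.astype(np.uint8),cv2.MORPH_CLOSE,np.ones((9,9)))
c=max(cv2.findContours(m,0,1)[0],key=cv2.contourArea)
P=loc(c[:,0],.063).astype(np.float32); print(cv2.minAreaRect(P), P.min(0),P.max(0))
(cx,cy),_,_=cv2.minAreaRect(P); print("world",T*1000+cx*ex+cy*ey)
E
```

```text
((5.52001953125, 1.8760662078857422), (65.36592102050781, 177.51939392089844), 89.98504638671875) [-83.240166 -30.82387 ] [94.28481  34.550346]
world [ 499.13673319 -166.55705424  161.19574203]
```

Request:
{"method": "apply_moves", "body": {
  "moves": [
    [0.085, [0.0, 0, 0], 6.6],
    [0.085, [0.01, 0.001, 0], 6.6],
    [0.085, [0.026, 0.004, 0], 0],
    [0.085, [0.034, 0.0052, 0], 0],
    [0.085, [0.034, 0.0052, 0], 0],
    [0.085, [0.034, 0.0052, 0], 0],
    [0.085, [0.034, 0.0052, 0], 0],
    [0.085, [0.034, 0.0052, 0], 0],
    [0.085, [0.026, 0.004, 0], 0],
    [0.085, [0.01, 0.001, 0], 0],
    [0.085, [0, 0, 0], 0],
    [0.085, [0, 0, 0], 0]
  ]
}}

```text
t: 13.02
tcp_pos: [0.4357, 0.0628, 0.1615]
tool_rot: [-3.141, -0.0, 1.987]
ft_force: [-0.7, -0.2, 0.9]
finger_gap: 0.0849
```

```bash
python3 go.py 0.4368 0.0641 0.15 113.8
python3 - <<'E'
from wm import *
d,loc,T,ex,ey=setup(); save(d,"pics/w13.png")
E
```

```text
t 13.02 pos [0.4357 0.0628 0.1615] yaw 113.83 tilt z [-8.e-04 -2.e-04 -1.e+00] gap 0.0849 F [-0.7 -0.2  0.9]
turn about tool z 0.03 ; then shift [0.0008 0.0016 0.0115]  |0.012|; q [-0.12  0.19  1.83 -0.    1.12 -0.54]
```

View pics/w13.png

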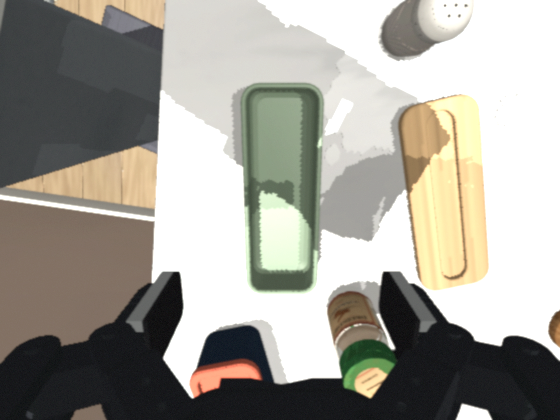

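```bash
python3 - <<'E'
from wm import *
d,loc,T,ex,ey=setup()
im=np.ascontiguousarray(d["color"][:,:,::-1]); hsv=cv2.cvtColor(im,cv2.COLOR_BGR2HSV)
for p in [(281,88),(247,200),(318,200),(285,285),(243,120),(330,200),(285,75)]: print(p,hsv[p[1],p[0]])
m=(hsv[:,:,0]>35)&(hsv[:,:,0]<80)&(hsv[:,:,1]>30); m[:,:220]=0; m[:,340:]=0; m[310:]=0; m[:60]=0
m=cv2.morphologyEx(m.astype(np.uint8),cv2.MORPH_CLOSE,np.ones((7,7)))
c=max(cv2.findContours(m,0,1)[0],key=cv2.contourArea)
P=loc(c[:,0],.047).astype(np.float32); print(cv2.minAreaRect(P), P.min(0),P.max(0))
cv2.drawContours(im,[c],-1,(255,0,255),1); cv2.imwrite("pics/w13d.png",cv2.resize(im[60:320,200:360],None,fx=2.3,fy=2.3))
E
```

```text
(281, 88) [50 48 48]
(247, 200) [51 45 57]
(318, 200) [51 39 85]
(285, 285) [50 47 49]
(243, 120) [51 39 85]
(330, 200) [23 11 91]
(285, 75) [ 24  11 121]
((5.980682373046875, 1.488485336303711), (60.887779235839844, 173.18087768554688), 89.824462890625) [-80.598366 -29.120417] [92.56306 31.96235]
```

View pics/w13d.png

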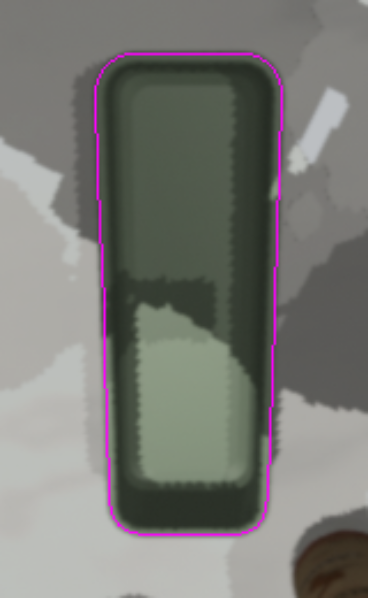

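Request:
{"method": "apply_moves", "body": {
  "moves": [
    [0.085, [0, 0, 0.02], 0],
    [0.085, [0, 0, 0.035], 0],
    [0.085, [0, 0, 0.035], 0],
    [0.085, [0, 0, 0.025], 0],
    [0.085, [0, 0, 0.015], 0],
    [0.085, [0, 0, 0.0055], 0],
    [0.085, [0, 0, 0], 0],
    [0.085, [0, 0, 0], 0]
  ]
}}

```text
t: 13.78
tcp_pos: [0.4363, 0.0626, 0.027]
tool_rot: [3.141, 0.0, 1.985]
ft_force: [-0.2, 0.3, -0.9]
finger_gap: 0.0851
```

```bash
python3 go.py 0.4357 0.0628 0.026 113.8
python3 - <<'E'
from wm import *
d,loc,T,ex,ey=setup(); save(d,"pics/w14.png")
d=robot.read_camera("scene");im=np.ascontiguousarray(d["color"][:,:,::-1])
cv2.imwrite("pics/s14.png",cv2.convertScaleAbs(cv2.resize(im[160:270,250:370],None,fx=5,fy=5,interpolation=cv2.INTER_CUBIC),alpha=1.8))
E
```

```text
t 13.78 pos [0.4363 0.0626 0.027 ] yaw 113.74 tilt z [ 8.e-04 -1.e-04 -1.e+00] gap 0.0851 F [-0.2  0.3 -0.9]
turn about tool z -0.06 ; then shift [ 0.0005 -0.0004  0.001 ]  |0.001|; q [-0.12  0.42  1.96 -0.    0.77 -0.54]
```

View pics/w14.png

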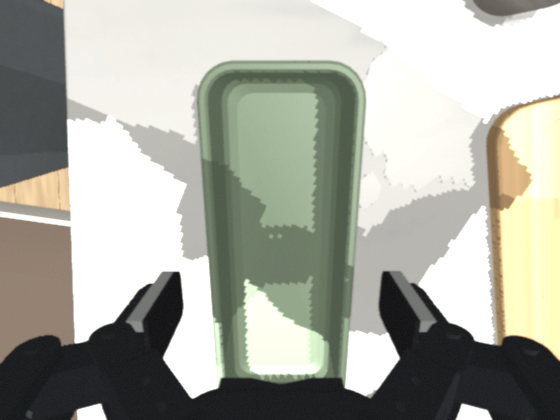

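View pics/s14.png

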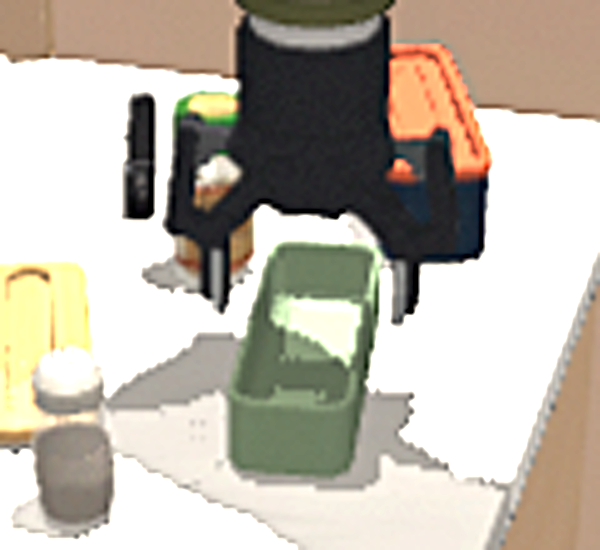

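Request:
{"method": "apply_moves", "body": {
  "moves": [
    [0.075, [0, 0, 0], 0],
    [0.068, [0, 0, 0], 0],
    [0.06, [0, 0, 0], 0],
    [0.057, [0, 0, 0], 0],
    [0.057, [0, 0, 0], 0],
    [0.057, [0, 0, 0], 0]
  ],
  "grip_force": 50
}}

```text
t: 14.38
tcp_pos: [0.4361, 0.0632, 0.0274]
tool_rot: [3.14, 0.001, 1.986]
ft_force: [-2.6, 0.9, 11.0]
finger_gap: 0.0605
```

Request:
{"method": "apply_moves", "body": {
  "moves": [
    [0.057, [0, 0, -0.005], 0],
    [0.057, [0, 0, -0.01], 0],
    [0.057, [0, 0, -0.025], 0],
    [0.057, [0, 0, -0.035], 0],
    [0.057, [0, 0, -0.035], 0],
    [0.057, [0, 0, -0.025], 0],
    [0.057, [0, 0, -0.015], 0],
    [0.057, [0, 0, 0], 0],
    [0.057, [0, 0, 0], 0]
  ]
}}

```text
t: 15.13
tcp_pos: [0.4355, 0.0633, 0.1763]
tool_rot: [3.141, 0.0, 1.986]
ft_force: [0.2, -1.4, -2.4]
finger_gap: 0.0602
```

```bash
python3 go.py 0.5017 -0.1725 0.177 127.0
python3 - <<'E'
from wm import *
d,loc,T,ex,ey=setup(); save(d,"pics/w15.png")
d=robot.read_camera("scene");im=np.ascontiguousarray(d["color"][:,:,::-1])
cv2.imwrite("pics/s15.png",cv2.convertScaleAbs(cv2.resize(im[100:270,220:400],None,fx=3.5,fy=3.5,interpolation=cv2.INTER_CUBIC),alpha=1.8))
E
```

```text
t 15.13 pos [0.4355 0.0633 0.1763] yaw 113.80 tilt z [ 5.e-04 -1.e-04 -1.e+00] gap 0.0602 F [ 0.2 -1.4 -2.4]
turn about tool z -13.20 ; then shift [-0.2282 -0.089  -0.0007]  |0.245|; q [-0.12  0.17  1.81  0.    1.16 -0.54]
```

View pics/w15.png

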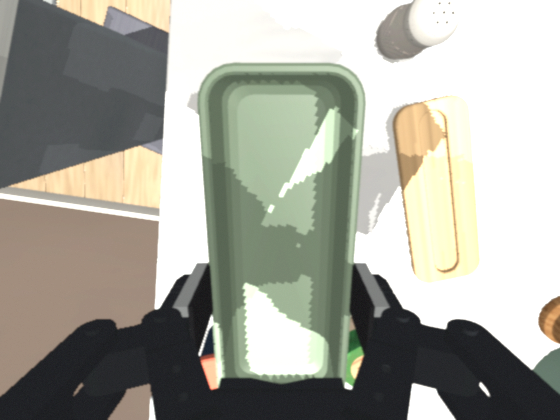

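View pics/s15.png

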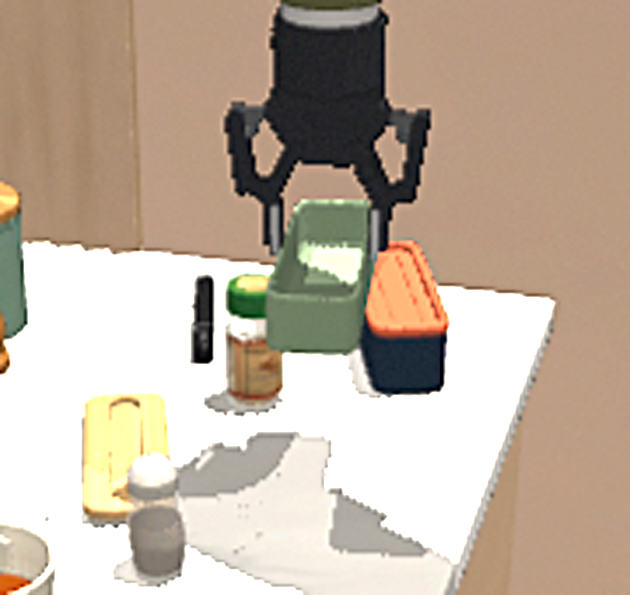

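```bash
cat >> wm.py <<'E'
def held(d,loc,z,kind,c0=180,c1=390):
    """left/right edges and near end of the held piece, tool frame mm"""
    im=np.ascontiguousarray(d["color"][:,:,::-1]); hsv=cv2.cvtColor(im,cv2.COLOR_BGR2HSV); H,S,V=[hsv[:,:,i].astype(int) for i in range(3)]
    m={"green":(H>35)&(H<80)&(S>30),"coral":(H<12)&(S>60),"wood":(H>8)&(H<26)&(S>60),"case":V<45}[kind]
    m=m.copy(); m[:,:c0]=0; m[:,c1:]=0; m[300:]=0
    m=cv2.morphologyEx(m.astype(np.uint8),cv2.MORPH_CLOSE,np.ones((7,7)))
    n,lab,st,_=cv2.connectedComponentsWithStats(m); k=1+np.argmax(st[1:,4]); m=lab==k
    l=[];r=[]
    for y in range(110,255,12):
        e=np.where(m[y])[0]; l.append((e[0]-.5,y)); r.append((e[-1]+.5,y))
    mid=int(np.median([(a[0]+b[0])/2 for a,b in zip(l,r)]))
    nn=[(c,np.where(m[:,c])[0][0]-.5) for c in range(mid-30,mid+31,10)] if kind!="case" else [(c,np.where(m[:,c])[0][0]-.5) for c in range(mid-6,mid+7,3)]
    L=loc(np.array(l),z);R=loc(np.array(r),z);N=loc(np.array(nn),z)
    ang=np.degrees(np.arctan(np.polyfit((L[:,0]+R[:,0])/2,(L[:,1]+R[:,1])/2,1)[0]))
    print("yL %.1f±%.1f yR %.1f±%.1f -> w %.1f mid %.2f; near x %.1f±%.1f; slope deg %.2f"%(np.median(L[:,1]),L[:,1].std(),np.median(R[:,1]),R[:,1].std(),np.median(R[:,1])-np.median(L[:,1]),(np.median(R[:,1])+np.median(L[:,1]))/2,np.median(N[:,0]),N[:,0].std(),ang))
E
python3 - <<'E'
from wm import *
d,loc,T,ex,ey=setup()
held(d,loc,T[2]+.0198,"green")
E
```

```text
yL -29.3±0.1 yR 31.4±0.2 -> w 60.7 mid 1.03; near x 92.1±0.0; slope deg -0.02
```

Request:
{"method": "apply_moves", "body": {
  "moves": [
    [0.057, [0, 0, 0], -6.6],
    [0.057, [0, 0, 0], -6.6],
    [0.057, [-0.012, -0.0047, 0], 0],
    [0.057, [-0.028, -0.011, 0], 0],
    [0.057, [-0.036, -0.0141, 0], 0],
    [0.057, [-0.036, -0.0141, 0], 0],
    [0.057, [-0.036, -0.0141, 0], 0],
    [0.057, [-0.036, -0.0141, 0], 0],
    [0.057, [-0.028, -0.011, 0], 0],
    [0.057, [-0.015, -0.0057, 0], 0],
    [0.057, [0, 0, 0.015], 0],
    [0.057, [0, 0, 0.025], 0],
    [0.057, [0, 0, 0.02], 0],
    [0.057, [0, 0, 0.01], 0],
    [0.057, [0, 0, 0], 0],
    [0.057, [0, 0, 0], 0],
    [0.057, [0, 0, 0], 0]
  ]
}}

```text
t: 16.7
tcp_pos: [0.5018, -0.1718, 0.1073]
tool_rot: [3.141, 0.001, 2.217]
ft_force: [-0.2, 0.2, -1.3]
finger_gap: 0.0604
```

```bash
python3 go.py 0.5011 -0.1713 0.085 127.0
python3 - <<'E'
from wm import *
d,loc,T,ex,ey=setup(); held(d,loc,T[2]+.0198,"green")
d=robot.read_camera("scene");im=np.ascontiguousarray(d["color"][:,:,::-1])
cv2.imwrite("pics/s16.png",cv2.convertScaleAbs(cv2.resize(im[110:230,280:400],None,fx=5,fy=5,interpolation=cv2.INTER_CUBIC),alpha=1.8))
E
```

```text
t 16.70 pos [ 0.5018 -0.1718  0.1073] yaw 127.00 tilt z [ 1.3e-03 -9.0e-04 -1.0e+00] gap 0.0604 F [-0.2  0.2 -1.3]
turn about tool z 0.00 ; then shift [ 0.0008 -0.0003  0.0223]  |0.022|; q [-0.55  0.45  1.63 -0.    1.06 -1.2 ]
yL -28.8±0.1 yR 31.8±0.1 -> w 60.6 mid 1.49; near x 91.9±0.2; slope deg 0.04
```

View pics/s16.png

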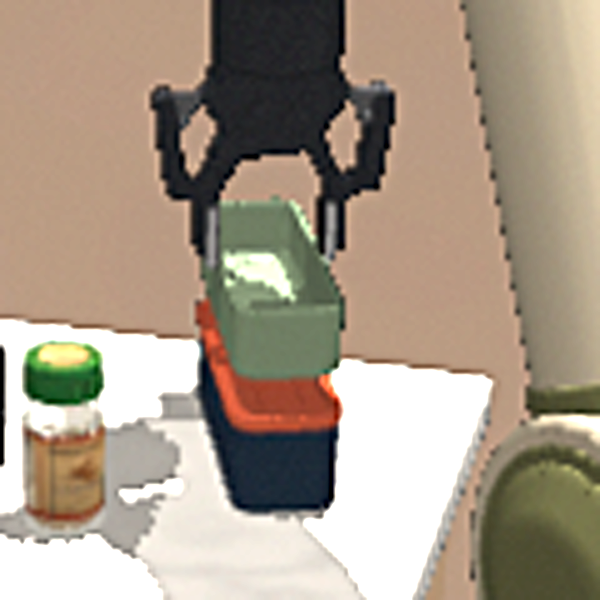

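Request:
{"method": "apply_moves", "body": {
  "moves": [
    [0.057, [0.0008, -0.0003, 0.006], 0],
    [0.057, [0, 0, 0.006], 0],
    [0.057, [0, 0, 0.004], 0],
    [0.057, [0, 0, 0.003], 0],
    [0.057, [0, 0, 0], 0]
  ]
}}

```text
t: 17.22
tcp_pos: [0.5002, -0.1709, 0.0866]
tool_rot: [-3.141, -0.001, 2.216]
ft_force: [-0.3, 0.7, -1.8]
finger_gap: 0.0603
```

Request:
{"method": "apply_moves", "body": {
  "moves": [
    [0.057, [0, 0, 0.0015], 0],
    [0.057, [0, 0, 0.0015], 0],
    [0.057, [0, 0, 0], 0]
  ]
}}

```text
t: 17.47
tcp_pos: [0.5008, -0.1712, 0.0855]
tool_rot: [3.141, 0.001, 2.217]
ft_force: [-4.5, 3.0, 8.0]
finger_gap: 0.0603
```

Request:
{"method": "apply_moves", "body": {
  "moves": [
    [0.057, [0, 0, 0.001], 0],
    [0.057, [0, 0, 0], 0]
  ]
}}

```text
t: 17.63
tcp_pos: [0.5008, -0.1712, 0.0854]
tool_rot: [3.141, 0.001, 2.217]
ft_force: [-8.4, 4.4, 17.1]
finger_gap: 0.0603
```

```bash
python3 - <<'E'
from wm import *
d=robot.read_camera("scene");im=np.ascontiguousarray(d["color"][:,:,::-1])
cv2.imwrite("pics/s17.png",cv2.convertScaleAbs(cv2.resize(im[130:220,300:370],None,fx=7,fy=6.5,interpolation=cv2.INTER_CUBIC),alpha=1.8))
E
```

```text
(no output)
```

View pics/s17.png

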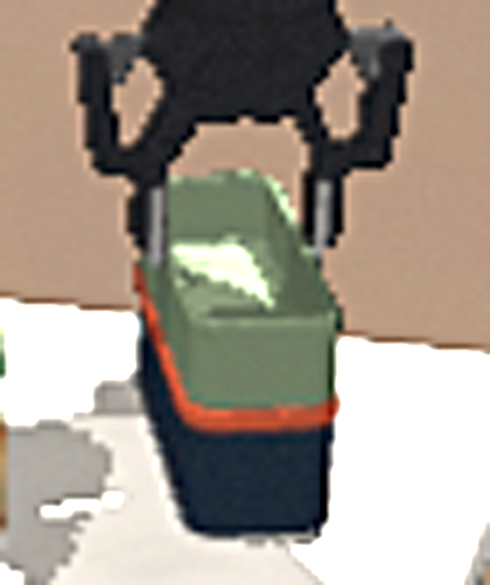

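Request:
{"method": "apply_moves", "body": {
  "moves": [
    [0.06, [0, 0, -0.001], 0],
    [0.068, [0, 0, -0.001], 0],
    [0.08, [0, 0, 0], 0],
    [0.085, [0, 0, 0], 0],
    [0.085, [0, 0, 0], 0],
    [0.085, [0, 0, -0.01], 0],
    [0.085, [0, 0, -0.025], 0],
    [0.085, [0, 0, -0.03], 0],
    [0.085, [0, 0, -0.03], 0],
    [0.085, [0, 0, -0.02], 0],
    [0.085, [0, 0, 0], 0],
    [0.085, [0, 0, 0], 0]
  ]
}}

```text
t: 18.68
tcp_pos: [0.5009, -0.1712, 0.2016]
tool_rot: [3.141, 0.002, 2.217]
ft_force: [0.4, 0.0, -0.8]
finger_gap: 0.0848
```

```bash
python3 go.py 0.5776 0.1141 0.16 127.2
python3 - <<'E'
from wm import *
d,loc,T,ex,ey=setup(); save(d,"pics/w18.png")
im=np.ascontiguousarray(d["color"][:,:,::-1]); hsv=cv2.cvtColor(im,cv2.COLOR_BGR2HSV)
m=(hsv[:,:,0]>35)&(hsv[:,:,0]<80)&(hsv[:,:,1]>30); m[:,:200]=0; m[:,360:]=0; m[330:]=0; m[:40]=0
m=cv2.morphologyEx(m.astype(np.uint8),cv2.MORPH_CLOSE,np.ones((7,7)))
c=max(cv2.findContours(m,0,1)[0],key=cv2.contourArea)
P=loc(c[:,0],.105).astype(np.float32); print(cv2.minAreaRect(P), P.min(0),P.max(0))
held(d,loc,.105,"green")
E
```

```text
t 18.68 pos [ 0.5009 -0.1712  0.2016] yaw 127.00 tilt z [ 0.0021 -0.0013 -1.    ] gap 0.0848 F [ 0.4  0.  -0.8]
turn about tool z -0.20 ; then shift [0.1809 0.2336 0.0416]  |0.298|; q [-0.55  0.34  1.52  0.    1.28 -1.2 ]
((3.8656768798828125, 1.6245040893554688), (174.68673706054688, 61.13212585449219), 0.3905497193336487) [-83.35737  -29.459051] [91.09007  32.082237]
yL -28.6±0.3 yR 31.9±0.3 -> w 60.5 mid 1.65; near x 91.4±0.3; slope deg 0.11
```

View pics/w18.png

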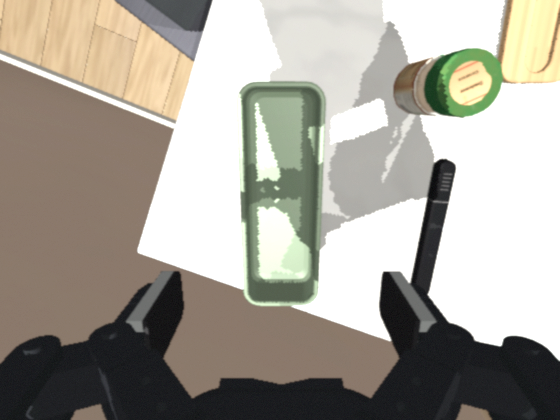

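Request:
{"method": "apply_moves", "body": {
  "moves": [
    [0.085, [0.008, 0.0104, 0], -0.2],
    [0.085, [0.0184, 0.0236, 0], 0],
    [0.085, [0.0214, 0.0278, 0], 0],
    [0.085, [0.0214, 0.0278, 0], 0],
    [0.085, [0.0214, 0.0278, 0], 0],
    [0.085, [0.0214, 0.0278, 0], 0],
    [0.085, [0.0214, 0.0278, 0.01], 0],
    [0.085, [0.0214, 0.0278, 0.015], 0],
    [0.085, [0.0184, 0.0236, 0.015], 0],
    [0.085, [0.0077, 0.0092, 0], 0],
    [0.085, [0, 0, 0], 0],
    [0.085, [0, 0, 0], 0],
    [0.085, [0, 0, 0], 0]
  ]
}}

```text
t: 19.82
tcp_pos: [0.5774, 0.1132, 0.1609]
tool_rot: [3.141, 0.001, 2.219]
ft_force: [-0.9, -1.1, 0.1]
finger_gap: 0.0853
```

```bash
python3 go.py 0.5776 0.1141 0.16 127.2
python3 - <<'E'
from wm import *
d,loc,T,ex,ey=setup(); save(d,"pics/w19.png",1.4)
im=np.ascontiguousarray(d["color"][:,:,::-1]); hsv=cv2.cvtColor(im,cv2.COLOR_BGR2HSV)
m=(hsv[:,:,0]>8)&(hsv[:,:,0]<26)&(hsv[:,:,1]>60); m[:,:200]=0; m[:,360:]=0; m[310:]=0; m[:40]=0
m=cv2.morphologyEx(m.astype(np.uint8),cv2.MORPH_CLOSE,np.ones((7,7)))
c=max(cv2.findContours(m,0,1)[0],key=cv2.contourArea)
P=loc(c[:,0],.016).astype(np.float32); print(cv2.minAreaRect(P), P.min(0),P.max(0))
E
```

```text
t 19.82 pos [0.5774 0.1132 0.1609] yaw 127.14 tilt z [ 5.e-04 -3.e-04 -1.e+00] gap 0.0853 F [-0.9 -1.1  0.1]
turn about tool z -0.06 ; then shift [0.0005 0.0007 0.0009]  |0.001|; q [-0.01  0.5   1.39 -0.    1.25 -0.65]
((4.903472900390625, 2.8368682861328125), (65.29932403564453, 177.6898956298828), 89.76887512207031) [-83.888336 -30.076385] [93.71198 35.3642 ]
```

View pics/w19.png

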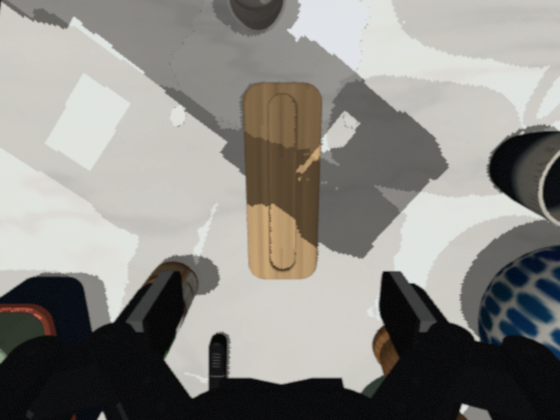

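Request:
{"method": "apply_moves", "body": {
  "moves": [
    [0.085, [0, 0.0015, 0.02], 0],
    [0.085, [0, 0, 0.035], 0],
    [0.085, [0, 0, 0.035], 0],
    [0.085, [0, 0, 0.03], 0],
    [0.085, [0, 0, 0.02], 0],
    [0.085, [0, 0, 0.012], 0],
    [0.078, [0, 0, 0.005], 0],
    [0.078, [0, 0, 0], 0],
    [0.078, [0, 0, 0], 0]
  ]
}}

```text
t: 20.62
tcp_pos: [0.5794, 0.1148, 0.0047]
tool_rot: [3.14, 0.001, 2.219]
ft_force: [0.4, -0.4, 1.1]
finger_gap: 0.0781
```

```bash
python3 go.py 0.5776 0.1141 0.003 127.2
python3 - <<'E'
from wm import *
d,loc,T,ex,ey=setup(); save(d,"pics/w20.png",1.4)
d=robot.read_camera("scene");im=np.ascontiguousarray(d["color"][:,:,::-1])
cv2.imwrite("pics/s20.png",cv2.convertScaleAbs(cv2.resize(im[160:270,200:320],None,fx=5,fy=5,interpolation=cv2.INTER_CUBIC),alpha=1.5))
E
```

```text
t 20.62 pos [0.5794 0.1148 0.0047] yaw 127.17 tilt z [ 0.0021 -0.     -1.    ] gap 0.0781 F [ 0.4 -0.4  1.1]
turn about tool z -0.03 ; then shift [ 0.0005 -0.0018  0.0017]  |0.003|; q [-0.    0.7   1.51 -0.    0.93 -0.65]
```

View pics/w20.png

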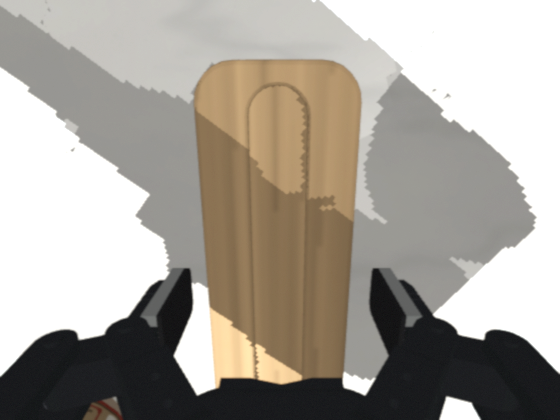

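View pics/s20.png

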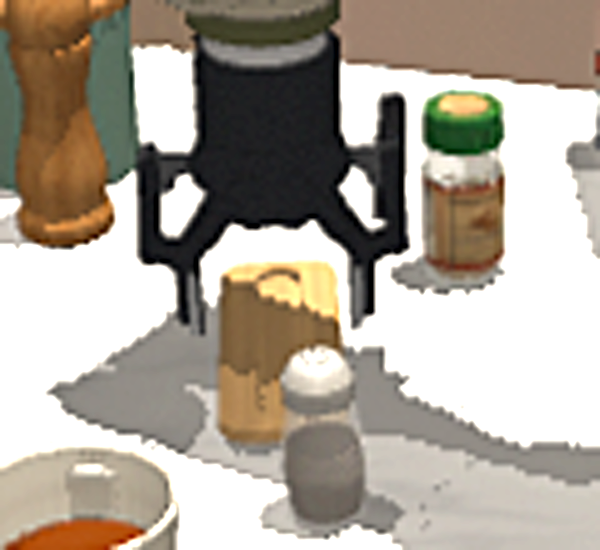

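Request:
{"method": "apply_moves", "body": {
  "moves": [
    [0.078, [0, 0, 0.004], 0],
    [0.074, [0, 0, 0], 0],
    [0.068, [0, 0, 0], 0],
    [0.061, [0, 0, 0], 0],
    [0.061, [0, 0, 0], 0],
    [0.061, [0, 0, 0], 0]
  ],
  "grip_force": 50
}}

```text
t: 21.22
tcp_pos: [0.5786, 0.1152, 0.0003]
tool_rot: [3.141, 0.0, 2.22]
ft_force: [-3.8, -0.3, 7.4]
finger_gap: 0.0633
```

```bash
python3 go.py 0.5776 0.1141 0.003 127.2
```

```text
t 21.22 pos [5.786e-01 1.152e-01 3.000e-04] yaw 127.21 tilt z [ 3.e-04 -1.e-04 -1.e+00] gap 0.0633 F [-3.8 -0.3  7.4]
turn about tool z 0.01 ; then shift [-0.0002 -0.0015 -0.0027]  |0.003|; q [-0.    0.71  1.51 -0.    0.92 -0.65]
```

Request:
{"method": "apply_moves", "body": {
  "moves": [
    [0.061, [0, 0, -0.005], 0],
    [0.061, [0, 0, -0.01], 0],
    [0.061, [0, 0, -0.025], 0],
    [0.061, [0, 0, -0.035], 0],
    [0.061, [0, 0, -0.035], 0],
    [0.061, [0, 0, -0.03], 0],
    [0.061, [0, 0, -0.02], 0],
    [0.061, [0, 0, -0.01], 0],
    [0.061, [0, 0, 0], 0],
    [0.061, [0, 0, 0], 0]
  ]
}}

```text
t: 22.05
tcp_pos: [0.5782, 0.1151, 0.1687]
tool_rot: [-3.141, -0.001, 2.22]
ft_force: [-0.1, 0.2, -1.3]
finger_gap: 0.0635
```

```bash
python3 go.py 0.5010 -0.1712 0.17 127.0
python3 - <<'E'
from wm import *
d,loc,T,ex,ey=setup(); save(d,"pics/w21.png",1.4)
held(d,loc,T[2]+.0157,"wood")
E
```

```text
t 22.05 pos [0.5782 0.1151 0.1687] yaw 127.19 tilt z [-9.e-04  0.e+00 -1.e+00] gap 0.0635 F [-0.1  0.2 -1.3]
turn about tool z 0.19 ; then shift [-0.1822 -0.234  -0.0013]  |0.297|; q [-0.    0.5   1.37  0.    1.27 -0.65]
yL -30.8±0.2 yR 34.2±0.1 -> w 65.0 mid 1.68; near x 93.2±0.0; slope deg 0.04
```

View pics/w21.png

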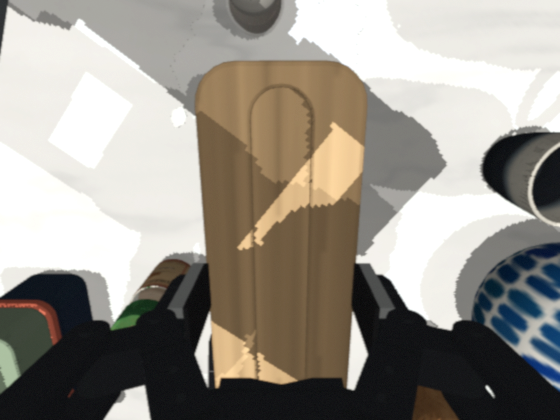

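Request:
{"method": "apply_moves", "body": {
  "moves": [
    [0.061, [-0.008, -0.0103, 0], 0.2],
    [0.061, [-0.0184, -0.0236, 0], 0],
    [0.061, [-0.0215, -0.0276, 0], 0],
    [0.061, [-0.0215, -0.0276, 0], 0],
    [0.061, [-0.0215, -0.0276, 0], 0],
    [0.061, [-0.0215, -0.0276, 0], 0],
    [0.061, [-0.0215, -0.0276, 0], 0],
    [0.061, [-0.0215, -0.0276, 0], 0],
    [0.061, [-0.0184, -0.0236, 0], 0],
    [0.061, [-0.008, -0.0103, 0], 0],
    [0.061, [0, 0, 0.01], 0],
    [0.061, [0, 0, 0.02], 0],
    [0.061, [0, 0, 0.013], 0],
    [0.061, [0, 0, 0.005], 0],
    [0.061, [0, 0, 0], 0],
    [0.061, [0, 0, 0], 0],
    [0.061, [0, 0, 0], 0]
  ]
}}

```text
t: 23.52
tcp_pos: [0.502, -0.1703, 0.122]
tool_rot: [3.141, 0.001, 2.217]
ft_force: [1.4, 0.3, -1.1]
finger_gap: 0.0632
```

```bash
python3 go.py 0.5008 -0.1710 0.099 127.0
python3 - <<'E'
from wm import *
d,loc,T,ex,ey=setup(); held(d,loc,T[2]+.0157,"wood")
d=robot.read_camera("scene");im=np.ascontiguousarray(d["color"][:,:,::-1])
cv2.imwrite("pics/s22.png",cv2.convertScaleAbs(cv2.resize(im[110:230,280:400],None,fx=5,fy=5,interpolation=cv2.INTER_CUBIC),alpha=1.8))
E
```

```text
t 23.52 pos [ 0.502  -0.1703  0.122 ] yaw 127.03 tilt z [ 1.e-03 -5.e-04 -1.e+00] gap 0.0632 F [ 1.4  0.3 -1.1]
turn about tool z 0.03 ; then shift [ 0.0001 -0.0014  0.023 ]  |0.023|; q [-0.55  0.43  1.62  0.    1.09 -1.19]
yL -30.9±0.2 yR 33.7±0.1 -> w 64.6 mid 1.42; near x 93.4±0.0; slope deg 0.11
```

View pics/s22.png

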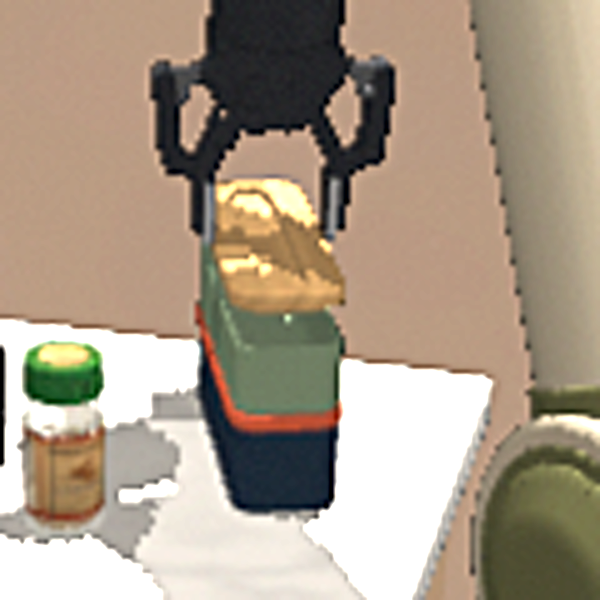

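Aligned over the stack; correct by −1.2 mm in y and lower.

Request:
{"method": "apply_moves", "body": {
  "moves": [
    [0.061, [0, -0.0012, 0.006], 0],
    [0.061, [0, 0, 0.006], 0],
    [0.061, [0, 0, 0.005], 0],
    [0.061, [0, 0, 0.003], 0],
    [0.061, [0, 0, 0], 0]
  ]
}}

```text
t: 24.03
tcp_pos: [0.5002, -0.1711, 0.1004]
tool_rot: [-3.141, -0.002, 2.216]
ft_force: [-0.4, -0.8, -0.6]
finger_gap: 0.0632
```

Request:
{"method": "apply_moves", "body": {
  "moves": [
    [0.061, [0, 0, 0.001], 0],
    [0.061, [0, 0, 0.001], 0],
    [0.061, [0, 0, 0.001], 0],
    [0.061, [0, 0, 0], 0]
  ]
}}

```text
t: 24.37
tcp_pos: [0.5008, -0.1714, 0.0994]
tool_rot: [3.141, 0.001, 2.217]
ft_force: [-3.1, 1.4, 6.3]
finger_gap: 0.0633
```

Request:
{"method": "apply_moves", "body": {
  "moves": [
    [0.061, [0, 0, 0.001], 0],
    [0.061, [0, 0, 0.0005], 0],
    [0.061, [0, 0, 0], 0]
  ]
}}

```text
t: 24.62
tcp_pos: [0.5009, -0.1714, 0.0992]
tool_rot: [3.141, 0.002, 2.217]
ft_force: [-8.2, 3.8, 19.3]
finger_gap: 0.0635
```

```bash
python3 - <<'E'
from wm import *
d=robot.read_camera("scene");im=np.ascontiguousarray(d["color"][:,:,::-1])
cv2.imwrite("pics/s23.png",cv2.convertScaleAbs(cv2.resize(im[130:220,300:370],None,fx=7,fy=6.5,interpolation=cv2.INTER_CUBIC),alpha=1.8))
E
```

```text
(no output)
```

View pics/s23.png

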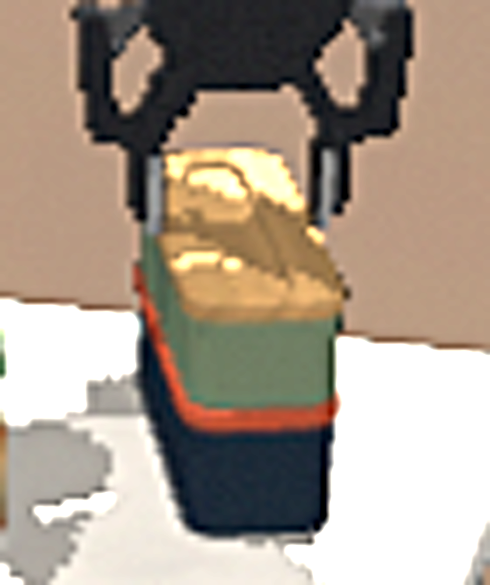

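Request:
{"method": "apply_moves", "body": {
  "moves": [
    [0.064, [0, 0, -0.001], 0],
    [0.07, [0, 0, -0.001], 0],
    [0.08, [0, 0, 0], 0],
    [0.085, [0, 0, 0], 0],
    [0.085, [0, 0, 0], 0],
    [0.085, [0, 0, -0.01], 0],
    [0.085, [0, 0, -0.025], 0],
    [0.085, [0, 0, -0.03], 0],
    [0.085, [0, 0, -0.03], 0],
    [0.085, [0, 0, -0.02], 0],
    [0.085, [0, 0, 0], 0],
    [0.085, [0, 0, 0], 0]
  ]
}}

```text
t: 25.67
tcp_pos: [0.5009, -0.1714, 0.215]
tool_rot: [3.141, 0.002, 2.217]
ft_force: [0.9, 0.4, -0.9]
finger_gap: 0.0851
```

```bash
python3 go.py 0.6626 -0.1181 0.16 123.5
python3 - <<'E'
from wm import *
d,loc,T,ex,ey=setup(); save(d,"pics/w24.png",1.5)
held(d,loc,.115,"wood")
cv2.imwrite("pics/w24z.png",cv2.convertScaleAbs(cv2.resize(d["color"][60:330,200:370,::-1],None,fx=3,fy=2.2,interpolation=cv2.INTER_CUBIC),alpha=1.5))
E
```

```text
t 25.67 pos [ 0.5009 -0.1714  0.215 ] yaw 127.00 tilt z [ 0.0019 -0.0012 -1.    ] gap 0.0851 F [ 0.9  0.4 -0.9]
turn about tool z 3.50 ; then shift [-0.0449  0.1643  0.055 ]  |0.179|; q [-0.55  0.33  1.5  -0.    1.31 -1.2 ]
yL -30.7±0.3 yR 34.1±0.3 -> w 64.8 mid 1.70; near x 92.9±0.3; slope deg 0.02
```

View pics/w24z.png

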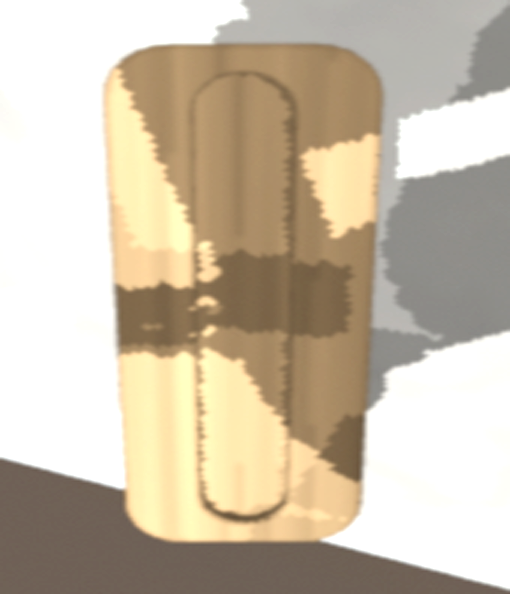

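Request:
{"method": "apply_moves", "body": {
  "moves": [
    [0.06, [0, 0, 0], 3.5],
    [0.05, [-0.003, 0.011, 0], 0],
    [0.05, [-0.0068, 0.0248, 0], 0],
    [0.05, [-0.0085, 0.031, 0], 0],
    [0.05, [-0.0085, 0.031, 0.01], 0],
    [0.05, [-0.0085, 0.031, 0.015], 0],
    [0.05, [-0.0068, 0.0248, 0.02], 0],
    [0.05, [-0.003, 0.0107, 0.01], 0],
    [0.05, [0, 0, 0], 0],
    [0.05, [0, 0, 0], 0],
    [0.05, [0, 0, 0], 0]
  ]
}}

```text
t: 26.63
tcp_pos: [0.662, -0.1186, 0.1594]
tool_rot: [-3.142, 0.0, 2.155]
ft_force: [-0.7, 0.4, 0.4]
finger_gap: 0.0502
```

```bash
python3 go.py 0.6626 -0.1181 0.16 123.5
python3 - <<'E'
from wm import *
d,loc,T,ex,ey=setup(); save(d,"pics/w25.png",1.5)
im=np.ascontiguousarray(d["color"][:,:,::-1]); hsv=cv2.cvtColor(im,cv2.COLOR_BGR2HSV)
m=(hsv[:,:,2]<50); m[:,:240]=0; m[:,320:]=0; m[300:]=0; m[:40]=0
m=cv2.morphologyEx(m.astype(np.uint8),cv2.MORPH_CLOSE,np.ones((7,7)))
c=max(cv2.findContours(m,0,1)[0],key=cv2.contourArea)
P=loc(c[:,0],.018).astype(np.float32); print(cv2.minAreaRect(P), P.min(0),P.max(0))
E
```

```text
t 26.63 pos [ 0.662  -0.1186  0.1594] yaw 123.47 tilt z [ 0.e+00 -2.e-04 -1.e+00] gap 0.0502 F [-0.7  0.4  0.4]
turn about tool z -0.03 ; then shift [ 0.0001  0.0008 -0.0006]  |0.001|; q [-0.35  0.69  1.08 -0.    1.37 -0.94]
((3.012481689453125, 2.5852890014648438), (17.10502815246582, 150.60760498046875), 89.38623046875) [-72.269516  -6.310586] [78.29452  10.887661]
```

View pics/w25.png

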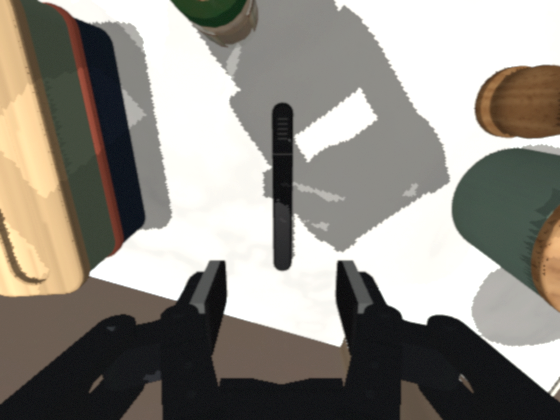

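Request:
{"method": "apply_moves", "body": {
  "moves": [
    [0.05, [0, 0.0012, 0.02], -0.6],
    [0.05, [0, 0, 0.03], 0],
    [0.05, [0, 0, 0.035], 0],
    [0.05, [0, 0, 0.03], 0],
    [0.045, [0, 0, 0.015], 0],
    [0.045, [0, 0, 0.008], 0],
    [0.045, [0, 0, 0], 0],
    [0.045, [0, 0, 0], 0],
    [0.045, [0, 0, 0], 0]
  ]
}}

```text
t: 27.43
tcp_pos: [0.6644, -0.118, 0.0231]
tool_rot: [3.14, 0.003, 2.166]
ft_force: [0.7, 1.2, 0.5]
finger_gap: 0.0454
```

```bash
python3 go.py 0.6626 -0.1181 0.0165 124.1
python3 - <<'E'
from wm import *
d,loc,T,ex,ey=setup(); save(d,"pics/w26.png",1.8)
d=robot.read_camera("scene");im=np.ascontiguousarray(d["color"][:,:,::-1])
cv2.imwrite("pics/s26.png",cv2.convertScaleAbs(cv2.resize(im[140:220,250:340],None,fx=7,fy=7,interpolation=cv2.INTER_CUBIC),alpha=1.8))
E
```

```text
t 27.43 pos [ 0.6644 -0.118   0.0231] yaw 124.08 tilt z [ 0.0031 -0.0011 -1.    ] gap 0.0454 F [0.7 1.2 0.5]
turn about tool z -0.02 ; then shift [ 0.0009 -0.0015  0.0066]  |0.007|; q [-0.35  0.83  1.2   0.    1.11 -0.94]
```

View pics/w26.png

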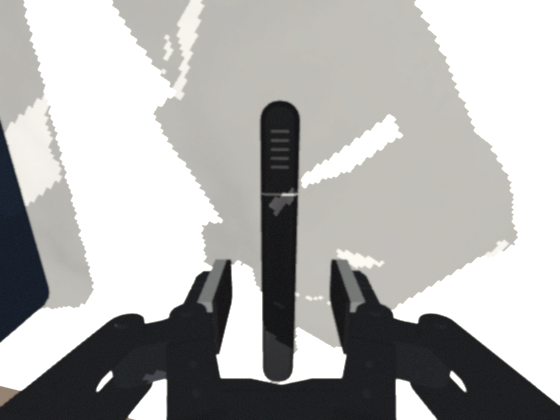

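View pics/s26.png

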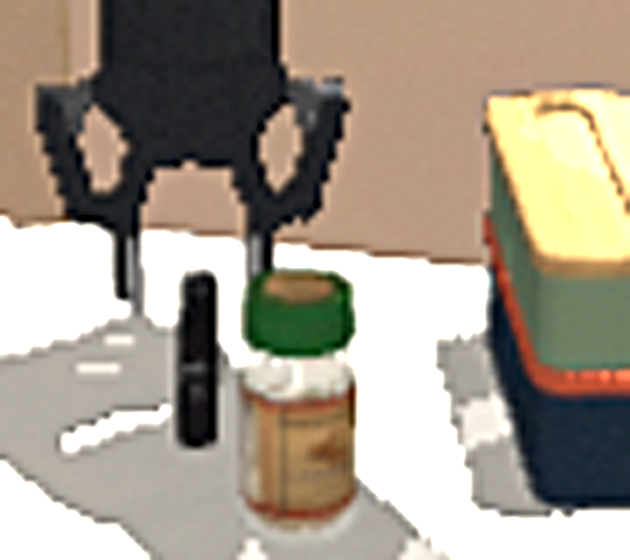

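```bash
python3 - <<'E'
from wm import *
d,loc,T,ex,ey=setup()
for dz in (-.01,-.005,0,.005,.01):
    print(dz,[np.round(proj(d,T+x*ex+(y+.0013)*ey-[0,0,dz])[0],1) for x in (.011+.004,-.011+.004) for y in (-.0227,.0227)])
d=robot.read_camera("wrist");cv2.imwrite("pics/w26z.png",cv2.convertScaleAbs(cv2.resize(d["color"][240:390,180:390,::-1],None,fx=3.7,fy=3.7,interpolation=cv2.INTER_CUBIC),alpha=2.5,beta=10))
E
```

```text
-0.01 [array([230.4, 250.8]), array([331.4, 250.8]), array([232.5, 293.8]), array([329.3, 293.7])]
-0.005 [array([231.9, 246.3]), array([329.8, 246.2]), array([233.9, 288.2]), array([327.8, 288.1])]
0 [array([233.3, 242. ]), array([328.4, 242. ]), array([235.2, 282.9]), array([326.5, 282.9])]
0.005 [array([234.7, 238. ]), array([327., 238.]), array([236.4, 277.9]), array([325.2, 277.9])]
0.01 [array([235.9, 234.2]), array([325.7, 234.2]), array([237.6, 273.2]), array([324. , 273.2])]
```

View pics/w26z.png

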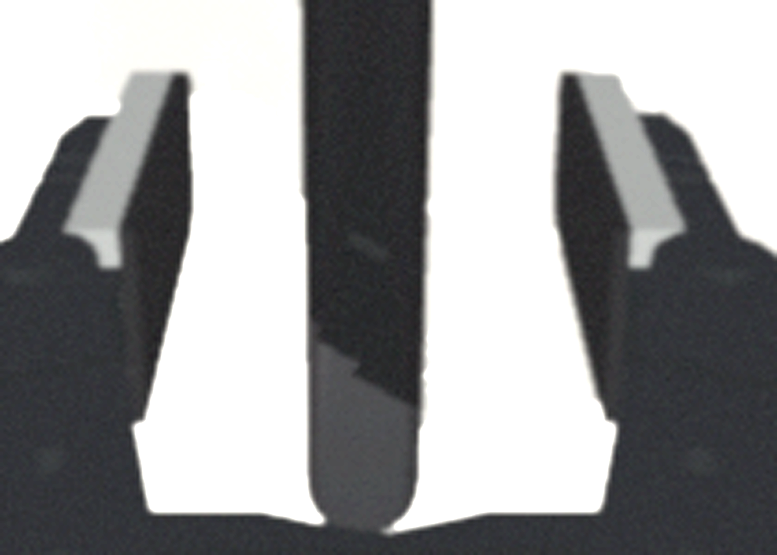

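Request:
{"method": "apply_moves", "body": {
  "moves": [
    [0.035, [0, -0.0008, 0.003], 0],
    [0.03, [0, 0, 0.003], 0],
    [0.03, [0, 0, 0.003], 0],
    [0.03, [0, 0, 0], 0],
    [0.03, [0, 0, 0], 0]
  ]
}}

```text
t: 28.05
tcp_pos: [0.6627, -0.1179, 0.0115]
tool_rot: [-3.141, -0.001, 2.166]
ft_force: [0.7, -0.2, 0.3]
finger_gap: 0.0302
```

```bash
python3 go.py 0.6626 -0.1181 0.0165 124.1; python3 - <<'E'
from wm import *
d,loc,T,ex,ey=setup()
cv2.imwrite("pics/w27z.png",cv2.convertScaleAbs(cv2.resize(d["color"][240:390,180:390,::-1],None,fx=3.7,fy=3.7,interpolation=cv2.INTER_CUBIC),alpha=2.5,beta=10))
d=robot.read_camera("scene");im=np.ascontiguousarray(d["color"][:,:,::-1])
cv2.imwrite("pics/s27.png",cv2.convertScaleAbs(cv2.resize(im[160:220,250:310],None,fx=10,fy=9,interpolation=cv2.INTER_CUBIC),alpha=1.8))
for y in (-.015,.015): print(y,[np.round((proj(d,T+y*ey-[0,0,T[2]-z])[0]-[250,160])*[10,9]) for z in (0,.01,.02,.03)])
E
```

```text
t 28.05 pos [ 0.6627 -0.1179  0.0115] yaw 124.09 tilt z [-6.e-04  2.e-04 -1.e+00] gap 0.0302 F [ 0.7 -0.2  0.3]
turn about tool z -0.01 ; then shift [-0.0001 -0.0002 -0.005 ]  |0.005|; q [-0.35  0.85  1.2   0.    1.09 -0.94]
-0.015 [array([325., 292.]), array([325., 266.]), array([325., 240.]), array([324., 214.])]
0.015 [array([230., 294.]), array([229., 268.]), array([228., 241.]), array([227., 215.])]
```

View pics/w27z.png

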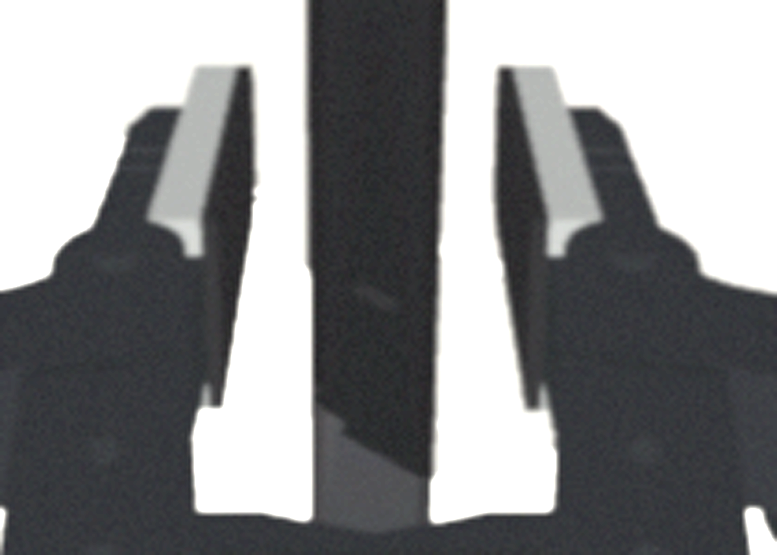

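View pics/s27.png

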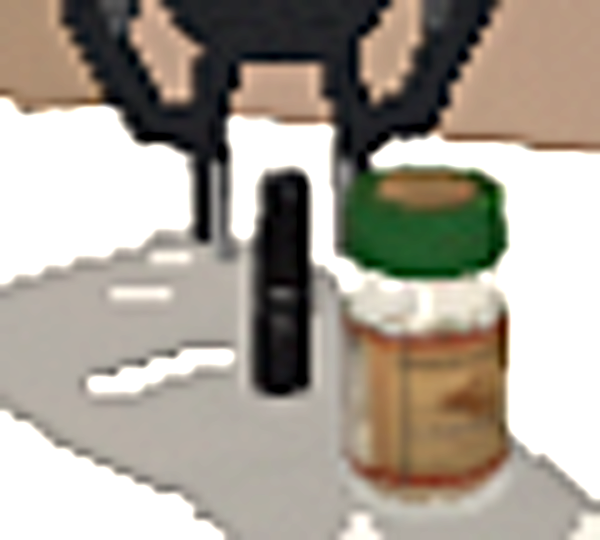

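Request:
{"method": "apply_moves", "body": {
  "moves": [
    [0.03, [0, 0, 0.003], 0],
    [0.03, [0, 0, 0.003], 0],
    [0.03, [0, 0, 0.002], 0],
    [0.03, [0, 0, 0], 0]
  ]
}}

```text
t: 28.48
tcp_pos: [0.6625, -0.1178, 0.0032]
tool_rot: [-3.141, -0.001, 2.166]
ft_force: [0.5, -0.9, -0.1]
finger_gap: 0.03
```

```bash
python3 go.py 0.6626 -0.1181 0.0165 124.1; python3 - <<'E'
from wm import *
d=robot.read_camera("scene");im=np.ascontiguousarray(d["color"][:,:,::-1])
cv2.imwrite("pics/s28.png",cv2.convertScaleAbs(cv2.resize(im[160:220,250:310],None,fx=10,fy=9,interpolation=cv2.INTER_CUBIC),alpha=1.8))
E
```

```text
t 28.48 pos [ 0.6625 -0.1178  0.0032] yaw 124.10 tilt z [-1.e-03  4.e-04 -1.e+00] gap 0.0300 F [ 0.5 -0.9 -0.1]
turn about tool z -0.00 ; then shift [-0.0003 -0.0001 -0.0133]  |0.013|; q [-0.35  0.86  1.21 -0.    1.08 -0.94]
```

View pics/s28.png

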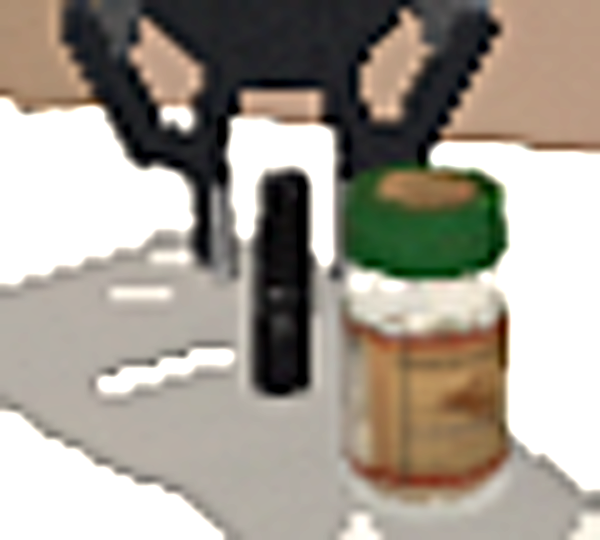

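Request:
{"method": "apply_moves", "body": {
  "moves": [
    [0.026, [0, 0, -0.001], 0],
    [0.021, [0, 0, 0], 0],
    [0.014, [0, 0, 0], 0],
    [0.014, [0, 0, 0], 0],
    [0.014, [0, 0, 0], 0]
  ],
  "grip_force": 40
}}

```text
t: 28.95
tcp_pos: [0.6631, -0.1181, 0.0054]
tool_rot: [3.141, 0.001, 2.166]
ft_force: [-0.5, 0.7, 3.9]
finger_gap: 0.0162
```

Request:
{"method": "apply_moves", "body": {
  "moves": [
    [0.014, [0, 0, -0.005], 0],
    [0.014, [0, 0, -0.015], 0],
    [0.014, [0, 0, -0.03], 0],
    [0.014, [0, 0, -0.035], 0],
    [0.014, [0, 0, -0.035], 0],
    [0.014, [0, 0, -0.03], 0],
    [0.014, [0, 0, -0.02], 0],
    [0.014, [0, 0, -0.01], 0],
    [0.014, [0, 0, 0], 0],
    [0.014, [0, 0, 0], 0]
  ]
}}

```text
t: 29.78
tcp_pos: [0.6625, -0.1178, 0.1837]
tool_rot: [-3.141, -0.001, 2.166]
ft_force: [0.2, 0.7, -1.0]
finger_gap: 0.0165
```

```bash
python3 go.py 0.5009 -0.1714 0.18 127.0; python3 - <<'E'
from wm import *
d,loc,T,ex,ey=setup(); save(d,"pics/w29.png",1.8)
d=robot.read_camera("scene");im=np.ascontiguousarray(d["color"][:,:,::-1])
cv2.imwrite("pics/s29.png",cv2.convertScaleAbs(cv2.resize(im[90:220,230:370],None,fx=5,fy=4.5,interpolation=cv2.INTER_CUBIC),alpha=1.8))
E
```

```text
t 29.78 pos [ 0.6625 -0.1178  0.1837] yaw 124.10 tilt z [-1.5e-03  5.0e-04 -1.0e+00] gap 0.0165 F [ 0.2  0.7 -1. ]
turn about tool z -2.90 ; then shift [ 0.0545 -0.1613  0.0037]  |0.170|; q [-0.35  0.68  1.04 -0.    1.43 -0.94]
```

View pics/w29.png

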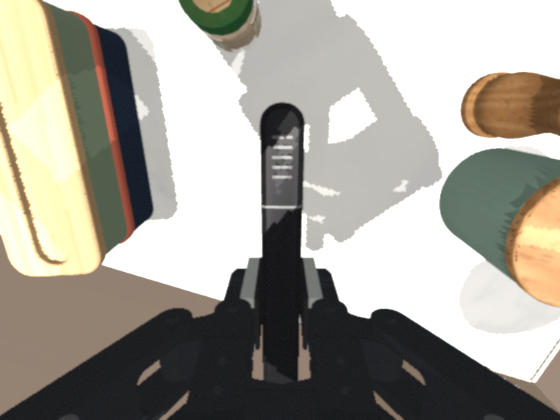

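View pics/s29.png

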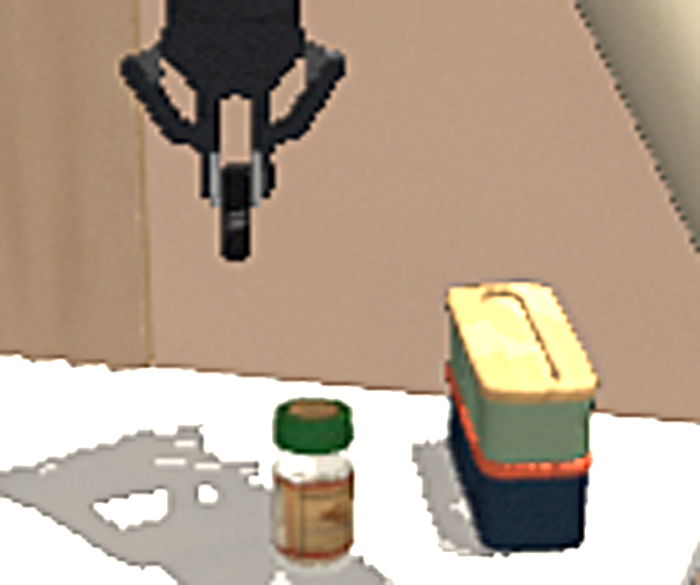

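```bash
python3 - <<'E'
from wm import *
d,loc,T,ex,ey=setup(); held(d,loc,T[2]+.0127,"case",240,325)
g=d["color"].astype(int).sum(2)
for y in (120,140,160,180,200,220,235): 
    dg=np.diff(g[y,240:325]); a=np.argmin(dg); b=np.argmax(dg); print(y,240+a+.5,240+b+.5,np.round(loc(np.array([[240.5+a,y],[240.5+b,y]]),T[2]+.0127)[:,1],1))
dg=np.diff(g[80:140,282]); print(80+np.argmin(dg)+.5, loc(np.array([[282,80.5+np.argmin(dg)]]),T[2]+.0127))
E
```

```text
yL -6.8±0.5 yR 9.7±0.5 -> w 16.5 mid 1.44; near x 78.8±0.2; slope deg 0.30
120 246.5 303.5 [-12.3  10. ]
140 259.5 303.5 [-7.3 10.1]
160 260.5 303.5 [-7.1 10.3]
180 260.5 302.5 [-7.2 10.1]
200 260.5 302.5 [-7.4 10.2]
220 261.5 300.5 [-7.1  9.6]
235 261.5 300.5 [-7.2  9.7]
102.5 [[78.78955598  1.5785746 ]]
```

Request:
{"method": "apply_moves", "body": {
  "moves": [
    [0.014, [0, 0, 0], -2.9],
    [0.014, [0.0036, -0.0104, 0], 0],
    [0.014, [0.008, -0.0232, 0], 0],
    [0.014, [0.0108, -0.0313, 0], 0],
    [0.014, [0.0108, -0.0313, 0], 0],
    [0.014, [0.0108, -0.0313, 0], 0],
    [0.014, [0.008, -0.0232, 0], 0],
    [0.014, [0.0036, -0.0104, 0.01], 0],
    [0.014, [0, 0, 0.02], 0],
    [0.014, [0, 0, 0.01], 0],
    [0.014, [0, 0, 0.005], 0],
    [0.014, [0, 0, 0], 0],
    [0.014, [0, 0, 0], 0],
    [0.014, [0, 0, 0], 0]
  ]
}}

```text
t: 31.1
tcp_pos: [0.5013, -0.1705, 0.1404]
tool_rot: [3.141, 0.001, 2.217]
ft_force: [-0.6, 0.4, 0.2]
finger_gap: 0.016
```

```bash
python3 go.py 0.5004 -0.1703 0.114 127.0; python3 - <<'E'
from wm import *
d,loc,T,ex,ey=setup(); save(d,"pics/w30.png",1.6)
held(d,loc,T[2]+.0127,"case",240,325); held(d,loc,.115,"wood")
d=robot.read_camera("scene");im=np.ascontiguousarray(d["color"][:,:,::-1])
cv2.imwrite("pics/s30.png",cv2.convertScaleAbs(cv2.resize(im[110:220,290:390],None,fx=6,fy=5,interpolation=cv2.INTER_CUBIC),alpha=1.8))
E
```

```text
t 31.10 pos [ 0.5013 -0.1705  0.1404] yaw 127.02 tilt z [ 8.e-04 -5.e-04 -1.e+00] gap 0.0160 F [-0.6  0.4  0.2]
turn about tool z 0.02 ; then shift [ 0.0007 -0.0005  0.0264]  |0.026|; q [-0.55  0.4   1.6  -0.    1.14 -1.2 ]
yL -6.9±0.6 yR 10.0±0.5 -> w 16.9 mid 1.56; near x 78.4±0.2; slope deg 0.27
yL -31.8±0.2 yR 33.0±0.2 -> w 64.8 mid 0.60; near x 92.8±0.0; slope deg -0.02
```

View pics/w30.png

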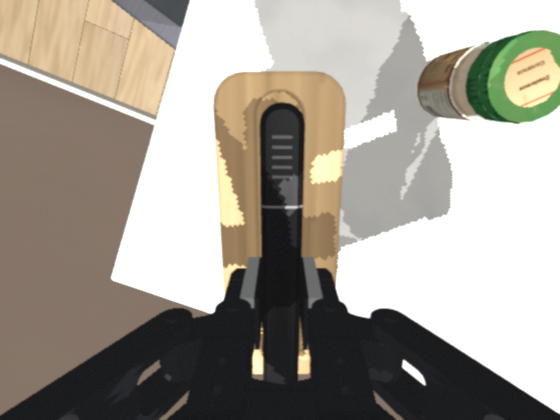

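View pics/s30.png

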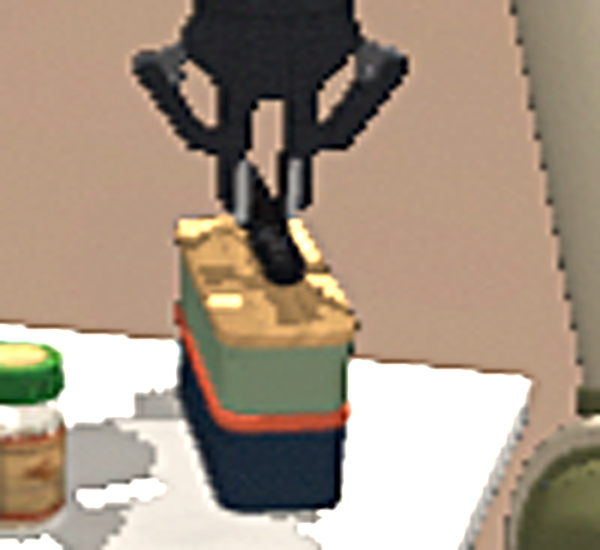

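Request:
{"method": "apply_moves", "body": {
  "moves": [
    [0.014, [0.0012, -0.0008, 0.005], 0],
    [0.014, [0, 0, 0.006], 0],
    [0.014, [0, 0, 0.005], 0],
    [0.014, [0, 0, 0.004], 0],
    [0.014, [0, 0, 0.002], 0],
    [0.014, [0, 0, 0], 0]
  ]
}}

```text
t: 31.7
tcp_pos: [0.4992, -0.1699, 0.1173]
tool_rot: [-3.141, -0.001, 2.216]
ft_force: [-0.2, -0.2, -0.1]
finger_gap: 0.016
```

Request:
{"method": "apply_moves", "body": {
  "moves": [
    [0.014, [0, 0, 0.001], 0],
    [0.014, [0, 0, 0.001], 0],
    [0.014, [0, 0, 0], 0]
  ]
}}

```text
t: 31.95
tcp_pos: [0.4994, -0.17, 0.1159]
tool_rot: [3.142, 0.0, 2.216]
ft_force: [-0.5, -0.2, -0.9]
finger_gap: 0.0161
```

Request:
{"method": "apply_moves", "body": {
  "moves": [
    [0.014, [0, 0, 0.001], 0],
    [0.014, [0, 0, 0.001], 0],
    [0.014, [0, 0, 0], 0]
  ]
}}

```text
t: 32.2
tcp_pos: [0.4995, -0.1701, 0.1143]
tool_rot: [3.141, 0.0, 2.216]
ft_force: [-1.4, -0.1, 4.0]
finger_gap: 0.0159
```

Request:
{"method": "apply_moves", "body": {
  "moves": [
    [0.014, [0, 0, 0.001], 0],
    [0.014, [0, 0, 0], 0]
  ]
}}

```text
t: 32.37
tcp_pos: [0.4995, -0.1701, 0.1143]
tool_rot: [3.141, 0.001, 2.217]
ft_force: [-5.0, 2.0, 12.7]
finger_gap: 0.0163
```

```bash
python3 - <<'E'
from wm import *
d,loc,T,ex,ey=setup(); save(d,"pics/w31.png",1.6)
d=robot.read_camera("scene");im=np.ascontiguousarray(d["color"][:,:,::-1])
cv2.imwrite("pics/s31.png",cv2.convertScaleAbs(cv2.resize(im[130:220,300:370],None,fx=7,fy=6.5,interpolation=cv2.INTER_CUBIC),alpha=1.8))
E
```

```text
(no output)
```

View pics/s31.png

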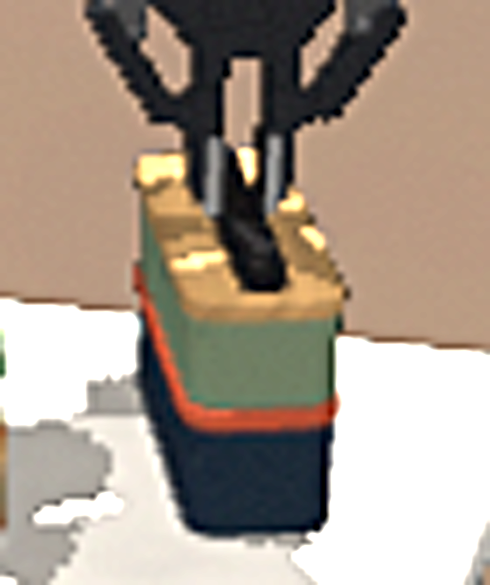

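View pics/w31.png

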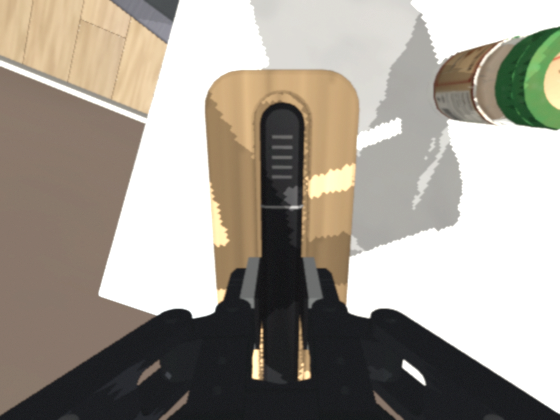

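Case is in the groove. Release (small opening first), rise and inspect.

Request:
{"method": "apply_moves", "body": {
  "moves": [
    [0.017, [0, 0, -0.001], 0],
    [0.022, [0, 0, -0.0005], 0],
    [0.03, [0, 0, 0], 0],
    [0.034, [0, 0, 0], 0],
    [0.034, [0, 0, -0.006], 0],
    [0.034, [0, 0, -0.02], 0],
    [0.05, [0, 0, -0.03], 0],
    [0.07, [0, 0, -0.03], 0],
    [0.08, [0, 0, -0.02], 0],
    [0.08, [0, 0, 0], 0],
    [0.08, [0, 0, 0], 0]
  ]
}}

```text
t: 33.38
tcp_pos: [0.4996, -0.1702, 0.2212]
tool_rot: [3.141, 0.002, 2.216]
ft_force: [-0.2, 1.2, -0.8]
finger_gap: 0.0801
```

```bash
python3 go.py 0.5004 -0.1703 0.22 127; python3 - <<'E'
from wm import *
d,loc,T,ex,ey=setup()
held(d,loc,.115,"wood"); 
im=np.ascontiguousarray(d["color"][:,:,::-1]); hsv=cv2.cvtColor(im,cv2.COLOR_BGR2HSV)
m=(hsv[:,:,2]<45); m[:,:250]=0; m[:,315:]=0; m[310:]=0; m[:60]=0
c=max(cv2.findContours(m.astype(np.uint8),0,1)[0],key=cv2.contourArea); P=loc(c[:,0],.127).astype(np.float32); print(cv2.minAreaRect(P),P.min(0),P.max(0))
cv2.imwrite("pics/w32.png",cv2.convertScaleAbs(cv2.resize(im[60:330,200:370],None,fx=3,fy=2.2,interpolation=cv2.INTER_CUBIC),alpha=1.6))
d=robot.read_camera("scene");im=np.ascontiguousarray(d["color"][:,:,::-1])
cv2.imwrite("pics/s32.png",cv2.convertScaleAbs(cv2.resize(im[130:220,300:370],None,fx=7,fy=6.5,interpolation=cv2.INTER_CUBIC),alpha=1.8))
E
```

```text
t 33.38 pos [ 0.4996 -0.1702  0.2212] yaw 127.00 tilt z [ 0.0016 -0.001  -1.    ] gap 0.0801 F [-0.2  1.2 -0.8]
turn about tool z -0.00 ; then shift [-0.0006  0.0006  0.0012]  |0.001|; q [-0.55  0.32  1.5  -0.    1.32 -1.2 ]
yL -30.4±0.4 yR 34.4±0.3 -> w 64.8 mid 1.98; near x 90.7±0.5; slope deg -0.14
((-18.364410400390625, 1.552861213684082), (107.94011688232422, 16.499740600585938), 0.5181611180305481) [-72.303856   -7.1182117] [35.53443  10.003736]
```

View pics/w32.png

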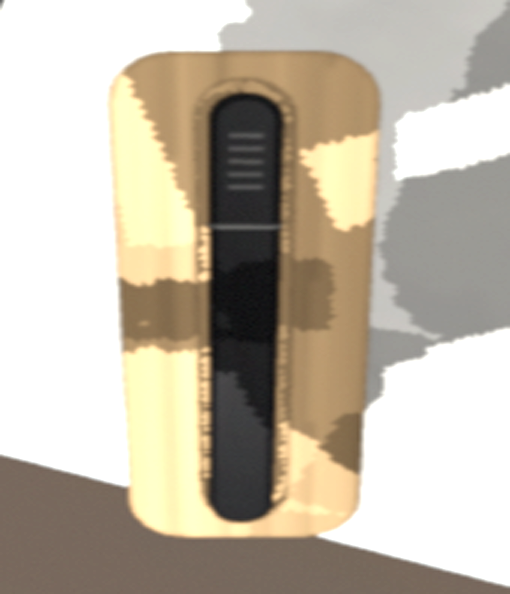

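View pics/s32.png

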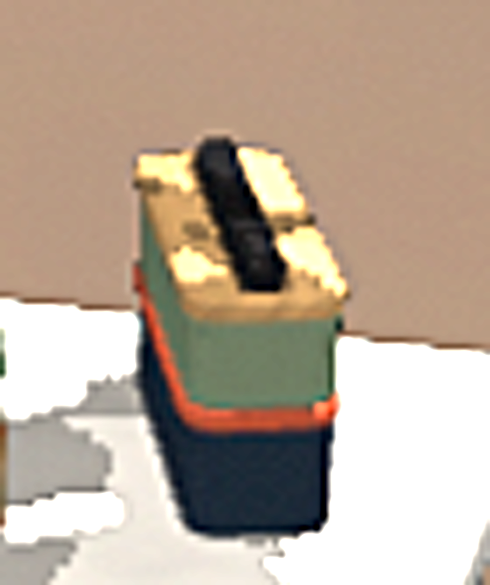

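Request:
{"method": "apply_moves", "body": {
  "moves": [
    [0.08, [0.01, 0, -0.01], 0],
    [0.08, [0.03, 0, -0.02], 0],
    [0.08, [0.035, 0, 0], 0],
    [0.08, [0.035, 0, 0], 0],
    [0.08, [0.035, 0, 0], 0],
    [0.08, [0.035, 0, 0], 0],
    [0.08, [0.035, 0, 0], 0],
    [0.08, [0.035, 0, 0], 0],
    [0.08, [0.035, 0, 0], 0],
    [0.08, [0.035, 0, 0], 0],
    [0.08, [0.02, 0, 0], 0],
    [0.08, [0.008, 0, 0], 0],
    [0.08, [0, 0, 0], 0],
    [0.08, [0, 0, 0], 0]
  ]
}}

```text
t: 34.65
tcp_pos: [0.2903, 0.1076, 0.25]
tool_rot: [-3.141, -0.0, 2.217]
ft_force: [-0.5, -0.5, -0.1]
finger_gap: 0.0801
```

```bash
python3 - <<'E'
from wm import *
d=robot.read_camera("top"); cv2.imwrite("pics/t33.png",cv2.convertScaleAbs(d["color"][:,:,::-1],alpha=1.6))
E
```

```text
(no output)
```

View pics/t33.png

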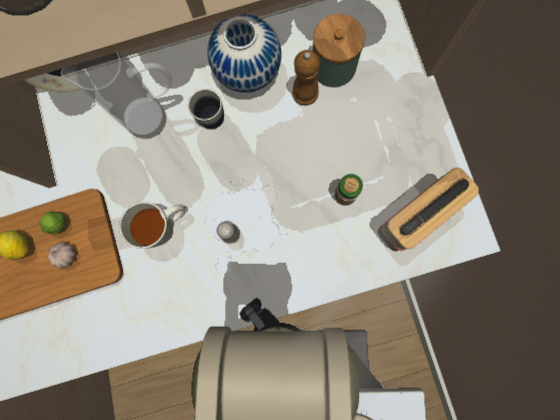

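```bash
python3 - <<'E'
from workcell import robot
print(robot.sign_off())
E
```

```text
the job is handed in; nothing more can be done
None
```

The lunch box is reassembled on the navy lower box, in the order asked, and handed in at about 35 s of the 128 s allowed. I set the coral inner lid, the green upper box, the wooden lid and the cutlery case in turn.

**Seating:** Each piece met firm resistance within about 0.5 mm of its expected seated height, taking forces of 13–19 N. The last wrist and scene pictures show the layers flush and lined up, with the case inside the groove. It lies slightly towards one end, but within the groove's play. The last top picture shows the mug, salt shaker and spice jar at their first positions, and the gripper clear of everything.

**Disagreements:**
- **Fingertips:** They stood about 15–25 mm farther back than the stated overhang implies, so I set grasp heights from the pictures.
- **Wrist camera:** It saw held pieces about 2–6 mm off the reported tool position, so I aligned each piece to the one below it within wrist-camera views.
- **Final case check:** The colour mask caught only part of the case, so its length was not confirmed. I judged its fit from the pictures and the contact height.

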